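Fold up a cake carton round a chocolate loaf on the pastry counter

TASK

The near wall of the cake carton already stands; finish erecting the open carton round the chocolate loaf. Fold the far wall up first and leave it standing square; then fold up the left end and press it firmly home against its corner tabs, at about 10 newtons, for a second so that the adhesive takes, and last fold up and press the right end in the same way. Do not crush the board, do not shift the cake, and leave the other things on the counter where they are.

Things in the scene. Friction and masses are not known exactly. Their poses are not given: they have to be found in the camera images.
- carton: White cake carton fixed on a white block (90 x 140 x 46 mm high). Origin: centre of the block's underside, on the counter. x: from the standing, fixed near wall (75 mm high) to the far wall; y: to the left end (robot's left). Floor 120 (x) x 170 mm (y), top 50 mm up. Three hinged 4 mm walls slope out into free air, room under them. Corner tabs 20 mm wide on near and far walls.
- far_wall: Far long wall of 4 mm board, 170 mm along its crease, 60 mm (+x) from the carton centre. Origin: mid-crease, outer face, 46 mm above the counter. x: crease to free edge, 75 mm; y: along the crease; z: square to the board, up when flat, level and inward when upright. Stiff crease: folds at about 2 N at the free edge, stays where left. Starts 0.08-0.3 rad above flat. No stop until 110 degrees.
- left_end: Left end wall, 4 mm board, 116 mm along its crease, 85 mm (+y) from the carton centre. Origin: mid-crease, outer face, 46 mm above the counter. x: crease to free edge, 75 mm; y: along the crease; z: square to the board, up when flat, level and inward when upright. Stiff crease: folds at about 2 N at the free edge, stays where left. Starts 0.08-0.3 rad above flat. Firm stop at 90 degrees (tabs).
- right_end: Right end wall, 4 mm board, 116 mm along its crease, 85 mm (-y) from the carton centre. Origin: mid-crease, outer face, 46 mm above the counter. x: crease to free edge, 75 mm; y: along the crease; z: square to the board, up when flat, level and inward when upright. Stiff crease: folds at about 2 N at the free edge, stays where left. Starts 0.08-0.3 rad above flat. Firm stop at 90 degrees (tabs).
- far_wall_edge (a point): Middle of the far wall's free edge, on its outer face.
- left_end_edge (a point): Middle of the left end's free edge, on its outer face.
- right_end_edge (a point): Middle of the right end's free edge, on its outer face.
- cake: Dark chocolate loaf 56 x 112 x 58 mm on a gold card 70 x 128 x 3 mm, 0.4 kg, loose on the carton floor, long side along the carton's y, within 4 mm of its centre. Origin: centre of the card's underside. Leave it there.
- tart_a: Red berry tart, 72 mm across, 40 mm high, bystander beyond the carton's far left corner. Origin: centre of underside.
- tart_b: Yellow fruit tart, 72 mm across, 45 mm high, bystander beyond the carton's far right corner. Origin: centre of underside.
- loaf_b: Second chocolate loaf on a gold card (128 mm long, 61 mm high), bystander on the counter, far left.
- spatula: Spatula lying on the counter, near right, bystander.
- ribbon: Grey ribbon reel, 80 mm across, 30 mm high, bystander, far right.
- jar: Closed jar, 64 mm across, 90 mm high, bystander, right.
Not all that is in view belongs to the job. Leave any blue or purple look-alike of the cake alone.

How it is judged:
By the outcome, as a careful person would: the job done as asked, in the order asked, and still so for the second after the job is handed in, with the robot touching nothing.
It also fails if it takes over 72 s, if anything falls off the work surface, if the arm or the gripper's body presses on something with over 40 N, if the wrist force passes 120 N, or if a joint passes its speed limit or range.

ROBOT

A 6-joint arm with a two-finger parallel gripper is mounted at the origin on the work surface. World frame = base frame: x ahead of the robot, y to its left, z up, the work surface at z = 0. Lengths are in mm, angles in rad, forces in N, time in s.
With the tool pointing down it reaches from about 275 to 1000 mm from the base axis. Payload 8.4 kg.
Tool frame: the origin (TCP) lies between the finger pads; the fingertips stand 17 mm ahead of it and the grasp point (between the pads) lies 2 mm behind it; z points along the fingers, y is the line along which they close (so a half turn about z gives the same grasp; the last joint's range is limited). The gripper opens to 85 mm and grips with 20 to 120 N. Pads are 22 mm wide; open, the fingers measure 114 mm over their backs; the gripper's body (76 mm by 85 mm) begins 54 mm behind the grasp point. The pads swing forward as they close: fully open they stand 13 mm farther back than shut.
Start: joints at [1.31, 0.353, 1.633, -0, 1.155, -0.002], TCP at [159.949, 604.189, 217.581] pointing down, gripper open.
Joint ranges: [-2.63, 2.63], [-0.92, 2.1], [0.06, 2.66], [-1.3, 4.44], [0, 2.69], [-3.02, 3.02]. Speed limits (rad/s): [2.22, 2.22, 2.79, 3.14, 3.14, 3.14].

INTERFACE

Orientations are given as [roll, pitch, yaw] about the fixed x, y, z axes, in that order (R = Rz(yaw) Ry(pitch) Rx(roll)).
In Python, from rig import sense, grab_frame, sign_off gives the robot as it stands. The module is installed in compiled form; this text tells all that it offers.
- The arm moves only by the tool send_rows, never from a script. Its argument "moves" is a list that holds one entry, the list of rows, each a list of 7 numbers: the shift along the world's x, y, z in m, then the turn, a rotation vector about the world's x, y, z in rad, then the opening, from -1 (shut) to 1 (fully open). In form: [[[dx, dy, dz, rx, ry, rz, jaw], ...]]. A call has 1 to 10 rows; each row shifts and turns the commanded pose from where the row before left it; what a row does not reach is not made up. A row lasts 1/10 s, in which the tool goes at most 50 mm and 8.59 degrees, less where a joint would pass 70% of its speed; a pose out of reach is approached as far as the arm can. A call with a gripper value outside its range is refused whole. The fingers move at their own pace and stop on an object; "grip_force" is the grip in N (left out, the last holds). Time passes only in rows, so rows that do not move let the fingers close. It gives the time, the measured TCP pose, the force, the opening and the grip force at its end, in the units of the state.
- sense(): the state, without advancing time (a new reading comes with each control period).
- grab_frame(name): name is "scene" or "top" or "wrist"; returns a dict with "img" (400x640x3 uint8, red, green, blue), "mtx" (3x3 intrinsics, pixels), "rvec" (rotation vector, rad) and "tvec" (3), from world to camera coordinates, as OpenCV has them; the wrist camera has in their place "T_tool_cam" (4x4, takes a point from camera to tool coordinates, whose origin is the TCP and whose axes are the flange's). Camera axes: x right, y down, z forward; pixel columns grow to the right and rows downward; lengths in mm; the calibration is good to about 2 mm. A picture is of the moment at which its call begins: read the wrist's pose just before it. There is no depth.
- sign_off(): hands the job in; it is judged then, once.
The state is a dict: "clock": time; "qpos": joint angles; "qvel": joint speeds; "joint_efforts": joint torques, N m; "eef_pos": TCP position; "tcp_rot": TCP orientation; "contact_force": force on the tool from outside, world axes, zero at the start; "wrist_torque": the same for the moment, N m; "opening": opening from 0.0 (shut) to 1.0 (fully open); "grasp_force": force on a finger pad.
Only numpy, scipy, OpenCV 4.12 (cv2) and the standard library are available. Lean on these libraries where they do the work, as an engineer would, in place of code of your own. Each camera call takes 0.05 s, during which the arm holds its last target. There are 200 camera calls.

## Working session

There is one attempt and no reset: what is moved stays moved. The work goes in short steps, Python scripts to look and compute and a tool call to move; the robot and the scene stay as the last step left them, time stands still between calls to the robot, and variables do not carry over. Pictures are saved under pics/ and viewed, at most 10 in all, crops included, and the job is handed in when it is done.

Besides the shell and the picture viewer there is one more tool, called after "Request:" as name(argument=value, ...), one argument or row to a line, values as JSON. send_rows: Moves the arm, as the interface text tells. Its arguments: {"type":"object","properties":{"moves":{"type":"array"},"grip_force":{"type":"number"}},"required":["moves"]}

```bash
mkdir -p pics; python3 - <<'E'
from rig import sense, grab_frame
import cv2,numpy as np,pickle
s=sense();print({k:np.round(v,3).tolist() for k,v in s.items()})
for n in("scene","top"):
    f=grab_frame(n);pickle.dump(f,open(f"{n}.pkl","wb"));cv2.imwrite(f"pics/{n}0.png",f["img"][:,:,::-1])
    R=cv2.Rodrigues(np.array(f["rvec"],float))[0];print(n,(-R.T@np.array(f["tvec"]).ravel()).round(),f["mtx"],R.round(3).tolist())
E
```

```text
{'clock': 0.0, 'qpos': [1.31, 0.354, 1.634, 0.0, 1.155, -0.002], 'qvel': [0.001, 0.003, 0.001, -0.0, -0.001, -0.002], 'joint_efforts': [-0.0, -60.529, -34.204, -0.0, 0.01, 0.0], 'eef_pos': [159.814, 603.716, 216.855], 'tcp_rot': [-3.14, -0.0, 2.883], 'contact_force': [0.782, -0.399, -0.176], 'wrist_torque': [-0.047, 0.001, 0.037], 'grasp_force': 0.0, 'opening': 0.999}
scene [1055.  918.  989.] [[430.35436011   0.         323.13064425]
 [  0.         430.35436011 200.35653063]
 [  0.           0.           1.        ]] [[-0.888, 0.459, 0.021], [0.289, 0.594, -0.751], [-0.357, -0.661, -0.66]]
top [ 429.  -15. 1427.] [[468.4365299    0.         319.02141968]
 [  0.         468.4365299  201.57378067]
 [  0.           0.           1.        ]] [[0.008, -1.0, -0.019], [-0.995, -0.006, -0.096], [0.096, 0.02, -0.995]]
```

View pics/scene0.png

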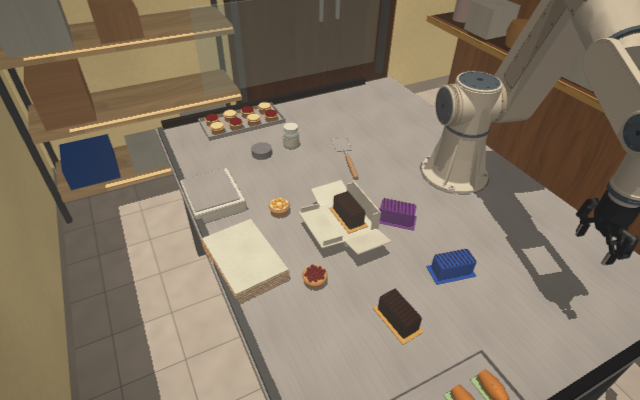

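View pics/top0.png

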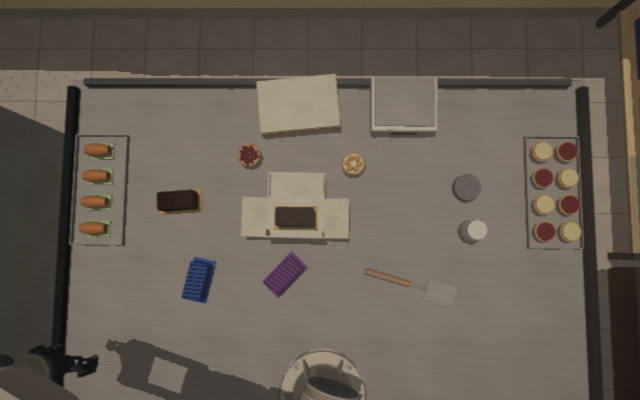

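The carton is the white cross at top (296,205), with the brown loaf on its gold card inside at (296,218). Things that could be mistaken for it:
- The loaf: loaf_b (178,201), the blue look-alike (198,280) and the purple one (285,273).
- The carton: the white box (299,103) and the grey tray (404,103).

I choose the one at (296,205) and will check it in a close crop.

```bash
python3 - <<'E'
import cv2,numpy as np,pickle
f=pickle.load(open("top.pkl","rb"))["img"];g=pickle.load(open("scene.pkl","rb"))["img"]
a=cv2.resize(f[140:260,220:380],None,fx=5,fy=5,interpolation=cv2.INTER_CUBIC)[:,:,::-1]
b=cv2.resize(g[160:272,270:420],None,fx=5,fy=5,interpolation=cv2.INTER_CUBIC)[:,:,::-1]
cv2.imwrite("pics/topc.png",a);cv2.imwrite("pics/scc.png",b)
E
```

```text
(no output)
```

View pics/topc.png

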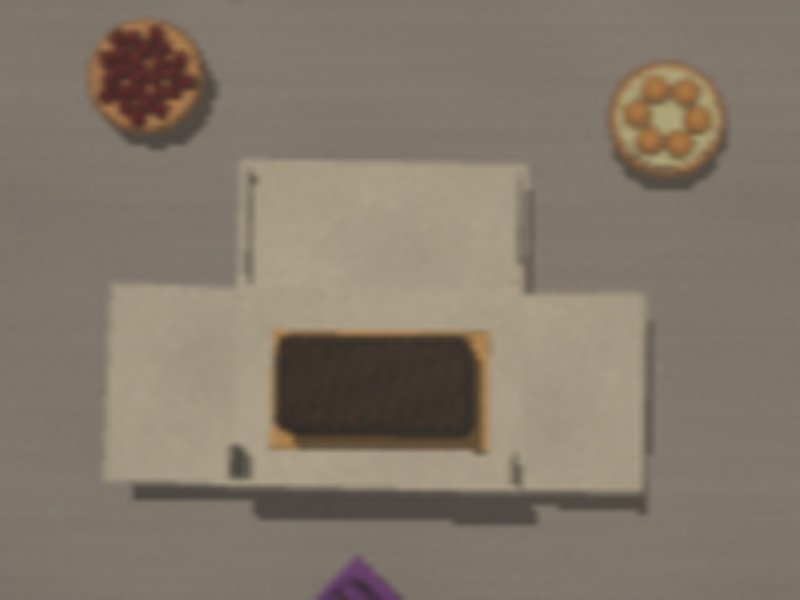

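View pics/scc.png

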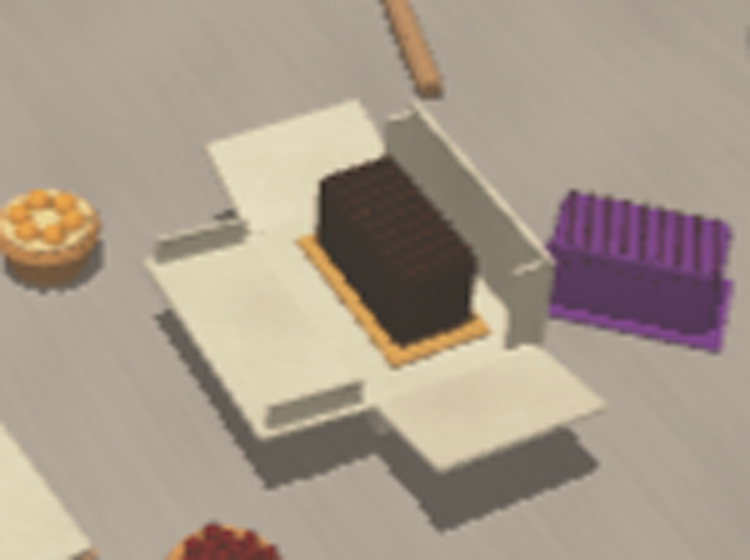

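The crop confirms it: a white carton with the brown loaf on a gold card, three walls sloping out, and the near wall standing. In the crops the free corners are: far wall at top (240,160) and (528,165), left end at (110,284) and (104,481), right end at (648,292) and (645,493). Next I triangulate these and fit the carton pose and the fold angles.

```bash
cat >h.py <<'E'
import cv2,numpy as np,pickle
from scipy.optimize import least_squares
def P(f):
    R=cv2.Rodrigues(np.array(f["rvec"],float))[0];return np.array(f["mtx"])@np.c_[R,np.array(f["tvec"]).ravel()]
def tri(A,B,a,b):
    X=cv2.triangulatePoints(A,B,np.array(a,float).T,np.array(b,float).T);return (X[:3]/X[3]).T
def onplane(f,uv,z):
    M=P(f);H=M[:,[0,1,3]]+np.outer(M[:,2],[0,0,z]);X=np.linalg.inv(H)@np.r_[np.array(uv),1];return X[:2]/X[2]
E
python3 - <<'E'
from h import *
ft=pickle.load(open("top.pkl","rb"));fs=pickle.load(open("scene.pkl","rb"))
t=[(240,160),(528,165),(110,284),(104,481),(648,292),(645,493)]
s=[(262,440),(147,262),(440,472),(605,405),(208,148),(358,100)]
t=np.array(t)/5-.4+[220,140];s=np.array(s)/5-.4+[270,160]
X=tri(P(ft),P(fs),t,s);print(X.round(1))
def mod(p):
    x,y,w,a,b,c=p;L=75
    q=[]
    for sg in(1,-1):q.append([60+L*np.cos(a)-4*np.sin(a),sg*85,46+L*np.sin(a)+4*np.cos(a)])
    for sg in(1,-1):q.append([sg*58,85+L*np.cos(b)-4*np.sin(b),46+L*np.sin(b)+4*np.cos(b)])
    for sg in(1,-1):q.append([sg*58,-85-L*np.cos(c)+4*np.sin(c),46+L*np.sin(c)+4*np.cos(c)])
    q=np.array(q);R=np.array([[np.cos(w),-np.sin(w)],[np.sin(w),np.cos(w)]])
    q[:,:2]=q[:,:2]@R.T+[x,y];return q
def res(p):
    q=np.c_[mod(p),np.ones(6)];r=[]
    for f,m in((ft,t),(fs,s)):
        u=q@P(f).T;r.append(u[:,:2]/u[:,2:]-m)
    return np.array(r).ravel()
o=least_squares(res,[430,40,0,.2,.2,.2]);print(o.x.round(3),np.sqrt(np.mean(o.fun**2)),o.fun.round(1));print(mod(o.x).round(1))
# bystanders (contours by eye): tarts
for n,uv,z in(("tartA",(148,75),40),("tartB",(668,117),45)):print(n,onplane(ft,np.array(uv)/5-.4+[220,140],z))
for n,uv,z in(("purple",(285,273),50),("ribbon",(467,188),30),("jar",(475,231),90),("loafb",(178,201),60)):print(n,onplane(ft,uv,z))
E
```

```text
[[648.6 165.6  52.6]
 [645.4  -4.9  51.6]
 [572.8 239.9  61.8]
 [458.  239.8  63.5]
 [568.2 -75.3  65.5]
 [452.3 -74.3  66.6]]
[ 5.1262e+02  8.2183e+01 -1.4000e-02  2.9000e-02  1.7400e-01  2.1700e-01] 0.4417284395833855 [ 0.   0.2 -0.4  0.3 -0.1  0.2 -0.5  0.4 -0.2  0.7 -0.2  0.4 -0.3 -0.
 -1.  -0.2 -0.5 -0.4  0.5  0.3 -1.  -0.4 -0.5  0.1]
[[648.7 165.2  52.1]
 [646.2  -4.8  52.1]
 [572.9 239.5  62.9]
 [456.9 241.2  62.9]
 [568.3 -76.   66.1]
 [452.4 -74.3  66.1]]
tartA [702.71385624 223.46176473]
tartB [677.62381952 -89.24738907]
purple [351.10293759 109.25346312]
ribbon [ 606.26548933 -429.63927442]
jar [ 476.0305599  -431.67450238]
loafb [559.05303874 427.57175101]
```

```bash
python3 - <<'E'
from h import *
ft=pickle.load(open("top.pkl","rb"));fs=pickle.load(open("scene.pkl","rb"))
print(tri(P(ft),P(fs),[(262,133),(340,126)],[(288,264),(240,222)]).round(0))
print(onplane(ft,(262,133),0),onplane(ft,(262,133),60))
E
```

```text
[[764. 184.  58.]
 [808. -56.  27.]]
[778.9650644  191.91491725] [764.23951924 183.19896096]
```

Request:
send_rows(
  moves=[
    [[0, 0, 0.05, 0, 0, 0, -1], [0.03, -0.02, 0.03, 0, 0, 0.05, -1], [0.035, -0.03, 0.01, 0, 0, 0.05, -1], [0.037, -0.033, 0, 0, 0, 0.05, -1], [0.037, -0.033, 0, 0, 0, 0.05, -1], [0.037, -0.033, 0, 0, 0, 0.047, -1], [0.037, -0.033, 0, 0, 0, 0, -1], [0.037, -0.033, 0, 0, 0, 0, -1], [0.037, -0.033, 0, 0, 0, 0, -1], [0.037, -0.033, 0, 0, 0, 0, -1]],
  ],
  grip_force=20,
)

```text
clock: 1.1
eef_pos: [485.1, 321.5, 307.4]
tcp_rot: [-3.141, -0.0, 3.13]
contact_force: [0.5, 0.9, 0.1]
opening: 0.003
grasp_force: 0.0
```

Request:
send_rows(
  moves=[
    [[0.029, -0.034, 0, 0, 0.1, 0, -1], [0.029, -0.034, 0, 0, 0.1, 0, -1], [0.029, -0.034, 0, 0, 0.1, 0, -1], [0.029, -0.034, 0, 0, 0.1, 0, -1], [0.029, -0.034, 0, 0, 0.1, 0, -1], [0.029, -0.034, 0, 0, 0.1, 0, -1], [0.028, -0.034, 0, 0, 0.1, 0, -1], [0, 0, -0.045, 0, 0, 0, -1], [0, 0, -0.04, 0, 0, 0, -1], [0, 0, 0, 0, 0, 0, -1]],
  ],
)

```text
clock: 2.1
eef_pos: [683.7, 84.4, 215.1]
tcp_rot: [-3.13, -0.711, 3.124]
contact_force: [0.4, -0.0, -0.6]
opening: -0.001
grasp_force: 0.0
```

```bash
python3 -c "
from rig import sense
s=sense();print(s['eef_pos'],s['tcp_rot'],s['qpos'],s['contact_force'])"
```

```text
[683.70293815  84.43930766 215.09389458] [-3.12994432 -0.71097591  3.12421834] [ 0.09038212  0.90902709  0.86693438  0.06692948  2.07373805 -1.45677588] [ 3.52300187e-01 -3.54686794e-04 -6.24137866e-01]
```

Request:
send_rows(
  moves=[
    [[-0.002, -0.002, -0.04, 0, 0, 0, -1], [-0.002, 0, -0.04, 0, 0, 0, -1], [-0.002, 0, -0.04, 0, 0, 0, -1], [0, 0, -0.03, 0, 0, 0, -1], [0, 0, -0.02, 0, 0, 0, -1], [0, 0, -0.008, 0, 0, 0, -1], [0, 0, 0, 0, 0, 0, -1], [-0.009, 0, 0, 0, 0, 0, -1], [-0.009, 0, 0, 0, 0, 0, -1], [0, 0, 0, 0, 0, 0, -1]],
  ],
)

```text
clock: 3.1
eef_pos: [662.5, 83.4, 47.2]
tcp_rot: [-3.132, -0.698, 3.127]
contact_force: [0.9, -0.1, -0.3]
opening: 0.001
grasp_force: 0.0
```

```bash
cat >shot.py <<'E'
import sys;from h import *
from rig import grab_frame,sense
n,c,nm=sys.argv[1],[int(a) for a in sys.argv[2:6]],sys.argv[6]
s=sense();f=grab_frame(n);pickle.dump((s,f),open(nm+".pkl","wb"))
k=min(800/(c[1]-c[0]),600/(c[3]-c[2]))
cv2.imwrite("pics/"+nm+".png",cv2.resize(f["img"][c[2]:c[3],c[0]:c[1],::-1],None,fx=k,fy=k,interpolation=cv2.INTER_CUBIC));print(k,s["eef_pos"],s["tcp_rot"],s["contact_force"])
E
python3 shot.py scene 250 410 150 270 s1
```

```text
5.0 [662.51535131  83.40180496  47.17221204] [-3.13211769 -0.69768981  3.12666834] [ 0.87375185 -0.05176429 -0.31586805]
```

View pics/s1.png

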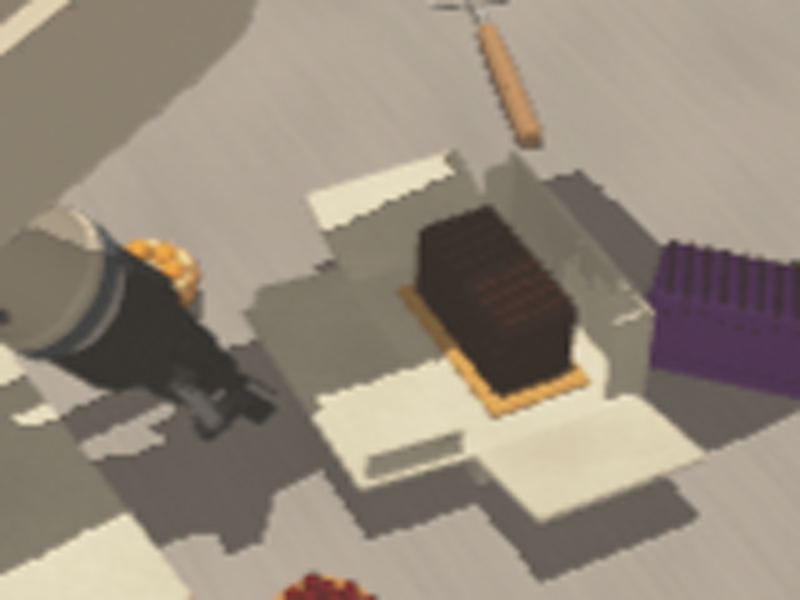

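```bash
python3 - <<'E'
from h import *
s,f=pickle.load(open("s1.pkl","rb"))
for u in((275,400),(205,435),(320,410),(250,290),(362,487)):
    print(u,[onplane(f,np.array(u)/5-.4+[250,150],z).round() for z in(30,40,50,60)])
E
```

```text
(275, 400) [array([652.,  56.]), array([657.,  65.]), array([661.,  74.]), array([665.,  83.])]
(205, 435) [array([704.,  65.]), array([708.,  74.]), array([711.,  83.]), array([715.,  92.])]
(320, 410) [array([631.,  77.]), array([635.,  86.]), array([640.,  94.]), array([644., 103.])]
(250, 290) [array([623., -43.]), array([628., -33.]), array([632., -23.]), array([637., -13.])]
(362, 487) [array([637., 146.]), array([641., 154.]), array([646., 162.]), array([650., 170.])]
```

The fingertip at crop (270,400) is still outside the far board's edge at (320,410). I go lower, further in, then lift while watching the force.

Request:
send_rows(
  moves=[
    [[0, -0.002, -0.008, 0, 0, 0, -1], [-0.007, 0, -0.002, 0, 0, 0, -1], [-0.007, 0, 0, 0, 0, 0, -1], [-0.003, 0, 0, 0, 0, 0, -1], [0, 0, 0, 0, 0, 0, -1]],
  ],
)

```text
clock: 3.65
eef_pos: [646.0, 81.1, 34.6]
tcp_rot: [-3.132, -0.696, 3.126]
contact_force: [5.9, 0.2, -1.5]
opening: 0.001
grasp_force: 2.5
```

Request:
send_rows(
  moves=[
    [[0, 0, 0.004, 0, 0, 0, -1], [0, 0, 0.004, 0, 0, 0, -1], [0, 0, 0.004, 0, 0, 0, -1], [0, 0, 0.004, 0, 0, 0, -1], [0, 0, 0, 0, 0, 0, -1]],
  ],
)

```text
clock: 4.15
eef_pos: [645.0, 81.3, 51.4]
tcp_rot: [-3.132, -0.7, 3.126]
contact_force: [-0.3, -0.7, -0.2]
opening: -0.002
grasp_force: 0.0
```

```bash
python3 shot.py scene 250 410 150 270 s2
```

```text
5.0 [644.96376518  81.26846855  51.40938597] [-3.131751   -0.69977112  3.12627924] [-0.28220224 -0.73609888 -0.17482779]
```

View pics/s2.png

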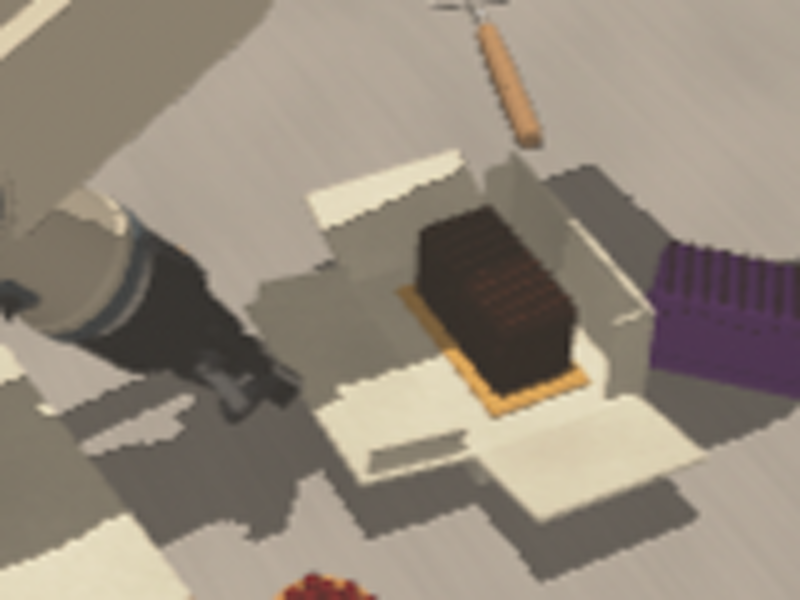

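The tip silhouette ends at the board edge near crop (300,385), so it is under or at the edge, and there was a 5.9 N touch earlier. I continue the lift.

Request:
send_rows(
  moves=[
    [[0, 0, 0.005, 0, 0, 0, -1], [0, 0, 0.005, 0, 0, 0, -1], [-0.001, 0, 0.005, 0, 0, 0, -1], [-0.001, 0, 0.005, 0, 0, 0, -1]],
  ],
)

```text
clock: 4.6
eef_pos: [642.9, 81.2, 71.1]
tcp_rot: [-3.132, -0.7, 3.126]
contact_force: [-0.3, 1.0, -0.6]
opening: -0.002
grasp_force: 0.0
```

```bash
python3 shot.py scene 250 410 150 270 s3
```

```text
5.0 [642.93406992  81.21619196  71.1462164 ] [-3.13175292 -0.69975963  3.12625862] [-0.2851012   1.01739587 -0.59229261]
```

View pics/s3.png

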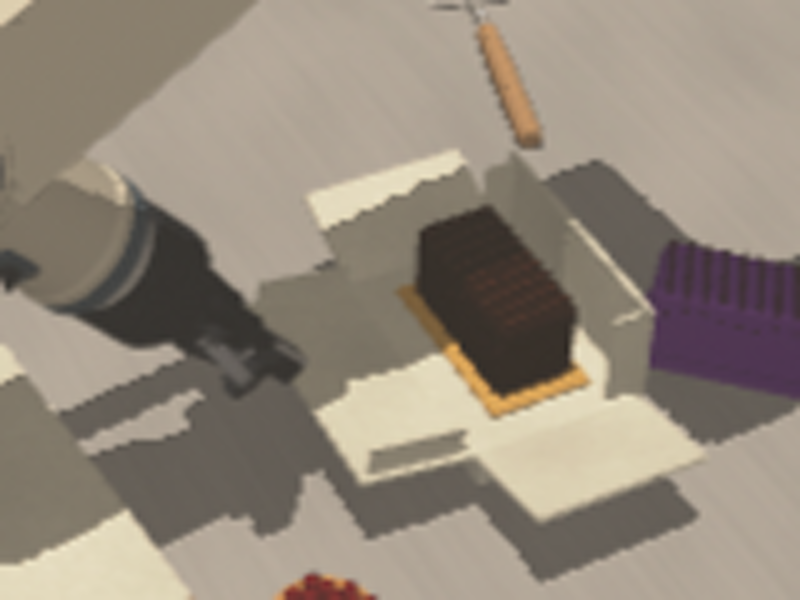

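```bash
python3 - <<'E'
from h import *
from scipy.spatial.transform import Rotation as Ro
for n in("s1","s2","s3"):
    s,f=pickle.load(open(n+".pkl","rb"));R=Ro.from_euler("xyz",s["tcp_rot"]).as_matrix()
    pts=[s["eef_pos"]+R@np.array(l,float) for l in((0,0,0),(0,0,17),(11,14,17),(11,-14,17),(-11,14,17),(-11,-14,17),(0,0,-70))]
    X=np.array(pts);u=np.c_[X,np.ones(len(X))]@P(f).T;print(n,((u[:,:2]/u[:,2:]-[250,150])*5).round().tolist());print(X[1:6].round().tolist())
E
```

```text
s1 [[277.0, 412.0], [293.0, 421.0], [315.0, 423.0], [296.0, 394.0], [290.0, 448.0], [271.0, 418.0], [207.0, 372.0]]
[[652.0, 83.0, 34.0], [643.0, 98.0, 41.0], [643.0, 70.0, 41.0], [660.0, 97.0, 27.0], [660.0, 69.0, 27.0]]
s2 [[301.0, 395.0], [317.0, 405.0], [339.0, 407.0], [319.0, 378.0], [314.0, 432.0], [295.0, 402.0], [232.0, 355.0]]
[[634.0, 81.0, 38.0], [626.0, 95.0, 45.0], [625.0, 67.0, 46.0], [643.0, 95.0, 31.0], [642.0, 67.0, 31.0]]
s3 [[304.0, 371.0], [320.0, 381.0], [343.0, 383.0], [323.0, 354.0], [318.0, 408.0], [298.0, 379.0], [235.0, 330.0]]
[[632.0, 81.0, 58.0], [624.0, 95.0, 65.0], [623.0, 67.0, 65.0], [641.0, 95.0, 51.0], [640.0, 67.0, 51.0]]
```

In s3 the visible fingertip, crop (300,375), projects onto the TCP itself, so the tips reach less far ahead than I assumed and slipped off the edge. I back out and go in lower and deeper.

Request:
send_rows(
  moves=[
    [[0.013, 0, 0, 0, 0, 0, -1], [0.012, 0, 0, 0, 0, 0, -1], [0, 0, -0.02, 0, 0, 0, -1], [0, 0, -0.018, 0, 0, 0, -1], [0, 0, -0.006, 0, 0, 0, -1], [0, 0, 0, 0, 0, 0, -1], [-0.01, 0, 0, 0, 0, 0, -1], [-0.008, 0, 0, 0, 0, 0, -1], [0, 0, 0, 0, 0, 0, -1]],
  ],
)

```text
clock: 5.55
eef_pos: [649.2, 81.3, 27.2]
tcp_rot: [-3.132, -0.7, 3.126]
contact_force: [0.2, 0.5, 0.5]
opening: 0.001
grasp_force: 0.0
```

```bash
python3 - <<'E'
from h import *
from rig import grab_frame,sense
s=sense();a=grab_frame("wrist");b=grab_frame("scene")
print(s["eef_pos"],s["contact_force"],np.round(a["T_tool_cam"],3).tolist())
A=cv2.resize(a["img"],(640,400));B=cv2.resize(b["img"][170:260,260:404],(640,400),interpolation=cv2.INTER_CUBIC)
cv2.imwrite("pics/w1.png",cv2.resize(np.vstack([A,B]),(480,600))[:,:,::-1])
E
```

```text
[649.17016458  81.2575932   27.19732173] [0.16439283 0.48221249 0.46170672] [[-0.0, -0.955, -0.298, 76.568], [1.0, -0.0, 0.0, 0.441], [-0.0, -0.298, 0.955, -154.957], [0.0, 0.0, 0.0, 1.0]]
```

View pics/w1.png

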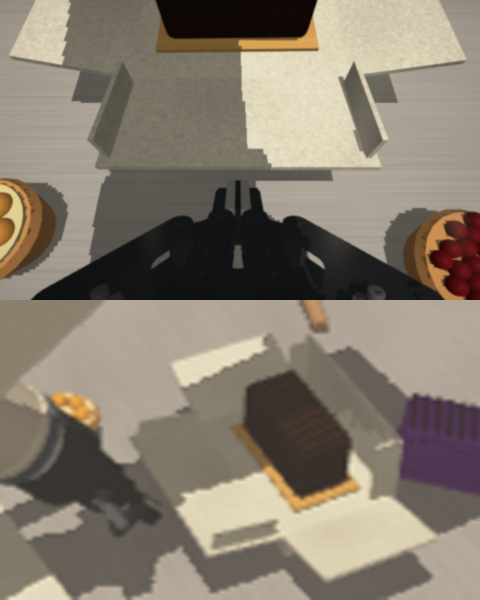

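```bash
python3 - <<'E'
from h import *
from rig import grab_frame,sense
from scipy.spatial.transform import Rotation as Ro
s=sense();a=grab_frame("wrist");T=np.array(a["T_tool_cam"]);K=np.array(a["mtx"])
def ray(u):return T[:3,:3]@np.linalg.solve(K,[*u,1])
o=T[:3,3]
for u in((317,240),(290,252)):
    d=ray(u)
    for x in(11,5,0,-11):
        p=o+d*(x-o[0])/d[0];print(u,x,p.round(1))
R=Ro.from_euler("xyz",s["tcp_rot"]).as_matrix();e=s["eef_pos"]
for u in((140,223),(505,223),(133,215),(512,218)):   # far board edge
    d=R@ray(u);oo=e+R@o;print(u,[(oo+d*(z-oo[2])/d[2]).round() for z in(46,52,60)])
E
```

```text
(317, 240) 11 [ 11.    0.6 -16. ]
(317, 240) 5 [ 5.   0.6 -3.2]
(317, 240) 0 [0.  0.6 7.4]
(317, 240) -11 [-11.    0.6  30.7]
(290, 252) 11 [ 11.  -11.4 -28.2]
(290, 252) 5 [  5.  -12.4 -16.6]
(290, 252) 0 [  0.  -13.3  -7. ]
(290, 252) -11 [-11.  -15.3  14.3]
(140, 223) [array([642.,  -5.,  46.]), array([644.,  -1.,  52.]), array([647.,   3.,  60.])]
(505, 223) [array([644., 174.,  46.]), array([646., 170.,  52.]), array([649., 165.,  60.])]
(133, 215) [array([638.,  -9.,  46.]), array([640.,  -6.,  52.]), array([643.,  -1.,  60.])]
(512, 218) [array([642., 178.,  46.]), array([644., 174.,  52.]), array([647., 169.,  60.])]
```

Wrist view: the blade tip at (238,180) stops short of the board edge at row 169. The finger is tapered, with a knuckle that meets the edge first, so I tilt further to bring the tip well under.

Request:
send_rows(
  moves=[
    [[0.005, 0, 0.004, 0, 0.1, 0, -1], [0, 0, 0.004, 0, 0.1, 0, -1], [0, 0, 0, 0, 0, 0, -1], [-0.004, 0, 0, 0, 0, 0, -1], [-0.004, 0, 0, 0, 0, 0, -1], [-0.002, 0, 0, 0, 0, 0, -1], [0, 0, 0, 0, 0, 0, -1]],
  ],
)

```text
clock: 6.4
eef_pos: [644.9, 81.3, 36.0]
tcp_rot: [-3.127, -0.898, 3.123]
contact_force: [-0.6, -0.4, 0.3]
opening: 0.004
grasp_force: 0.0
```

Request:
send_rows(
  moves=[
    [[-0.003, 0, 0, 0, 0, 0, -1], [-0.003, 0, 0, 0, 0, 0, -1], [0, 0, 0, 0, 0, 0, -1]],
  ],
)

```text
clock: 6.7
eef_pos: [638.6, 81.2, 34.8]
tcp_rot: [-3.127, -0.9, 3.123]
contact_force: [-0.1, 0.3, 0.8]
opening: 0.0
grasp_force: 0.0
```

Request:
send_rows(
  moves=[
    [[0, 0, 0.004, 0, 0, 0, -1], [0, 0, 0.004, 0, 0, 0, -1], [0, 0, 0.004, 0, 0, 0, -1]],
  ],
)

```text
clock: 7.0
eef_pos: [639.1, 81.2, 46.6]
tcp_rot: [-3.127, -0.9, 3.123]
contact_force: [-0.2, -0.8, -2.1]
opening: -0.005
grasp_force: 1.0
```

Request:
send_rows(
  moves=[
    [[0, 0, 0.004, 0, 0, 0, -1], [0, 0, 0.004, 0, 0, 0, -1], [0, 0, 0.004, 0, 0, 0, -1]],
  ],
)

```text
clock: 7.3
eef_pos: [639.0, 81.2, 59.3]
tcp_rot: [-3.127, -0.9, 3.123]
contact_force: [-0.3, 0.7, 0.8]
opening: 0.0
grasp_force: 0.0
```

```bash
cat >w.py <<'E'
from h import *
from rig import grab_frame,sense
from scipy.spatial.transform import Rotation as Ro
# board-edge along image columns of wrist picture: warm board vs grey counter (R-B)
s=sense();a=grab_frame("wrist");T=np.array(a["T_tool_cam"]);K=np.array(a["mtx"]);im=cv2.GaussianBlur(a["img"],(3,3),0).astype(int)
R=Ro.from_euler("xyz",s["tcp_rot"]).as_matrix();e=s["eef_pos"];o=e+R@T[:3,3]
rb=im[:,:,0]-im[:,:,2]
def ray(u):return R@T[:3,:3]@np.linalg.solve(K,[*u,1])
print(e.round(1),s["contact_force"].round(1))
for c in(200,240,400,440):
    print(c,[(r,int(rb[r,c]),int(im[r,c].mean())) for r in range(60,330,10)])
# intersect edge ray with hinge circle radius 75 about (572.6,46) in x-z
    m=rb[:,c]>12
    r=np.flatnonzero(m[60:])
    if len(r):
        r=60+r[np.flatnonzero(np.diff(np.r_[r,999])>3)[0]];d=ray((c,r))
        th=np.linspace(0,1.7,3401);E=np.c_[572.6+75*np.cos(th),46+75*np.sin(th)]
        q=(E[:,0]-o[0])*d[2]-(E[:,1]-o[2])*d[0];k=np.flatnonzero(np.diff(np.sign(q)));print("row",r,"theta",th[k])
E
python3 w.py
```

```text
[639.   81.2  59.3] [-0.3  0.7  0.8]
200 [(60, 21, 119), (70, 21, 116), (80, 21, 118), (90, 21, 116), (100, 21, 118), (110, 22, 120), (120, 21, 122), (130, 23, 124), (140, 22, 123), (150, 21, 121), (160, 19, 110), (170, 19, 109), (180, 20, 115), (190, 21, 117), (200, 20, 114), (210, 20, 116), (220, 20, 113), (230, 21, 116), (240, 20, 114), (250, 11, 95), (260, 12, 95), (270, 11, 93), (280, 11, 94), (290, 11, 95), (300, 11, 91), (310, 3, 39), (320, 1, 35)]
row 247 theta [0.3165]
240 [(60, 13, 13), (70, 12, 11), (80, 13, 10), (90, 12, 11), (100, 12, 11), (110, 23, 24), (120, 74, 90), (130, 73, 89), (140, 22, 124), (150, 22, 125), (160, 23, 124), (170, 21, 116), (180, 21, 115), (190, 20, 116), (200, 20, 115), (210, 20, 115), (220, 20, 113), (230, 20, 115), (240, 22, 118), (250, 10, 91), (260, 11, 91), (270, 10, 90), (280, 10, 92), (290, -2, 23), (300, -2, 26), (310, -3, 22), (320, -2, 25)]
row 60 theta [1.68]
400 [(60, 15, 13), (70, 20, 21), (80, 18, 51), (90, 34, 198), (100, 51, 216), (110, 121, 173), (120, 136, 171), (130, 130, 159), (140, 30, 226), (150, 27, 229), (160, 31, 222), (170, 32, 219), (180, 32, 220), (190, 33, 219), (200, 34, 216), (210, 34, 215), (220, 33, 217), (230, 34, 214), (240, 36, 208), (250, 10, 92), (260, 11, 92), (270, 10, 90), (280, 21, 174), (290, 2, 56), (300, -3, 40), (310, -3, 38), (320, -2, 25)]
row 248 theta [0.285]
440 [(60, 22, 120), (70, 34, 218), (80, 32, 221), (90, 32, 222), (100, 33, 217), (110, 33, 219), (120, 33, 219), (130, 33, 219), (140, 34, 208), (150, 20, 112), (160, 15, 91), (170, 16, 92), (180, 30, 164), (190, 34, 212), (200, 34, 216), (210, 35, 212), (220, 35, 213), (230, 35, 211), (240, 36, 206), (250, 22, 173), (260, 23, 176), (270, 22, 173), (280, 22, 174), (290, 21, 175), (300, 22, 173), (310, 13, 113), (320, 4, 57)]
row 310 theta []
```

The far wall is engaged: θ≈0.30 and the tip is hidden under it. I continue along the arc.

Request:
send_rows(
  moves=[
    [[-0.002, 0, 0.0055, 0, 0, 0, -1], [-0.002, 0, 0.005, 0, 0, 0, -1], [-0.003, 0, 0.005, 0, 0, 0, -1], [-0.003, 0, 0.0045, 0, 0, 0, -1], [-0.0045, 0, 0.006, 0, 0, 0, -1], [-0.005, 0, 0.0055, 0, 0, 0, -1]],
  ],
)

```text
clock: 7.95
eef_pos: [619.1, 81.2, 90.7]
tcp_rot: [-3.127, -0.9, 3.123]
contact_force: [0.2, 1.3, 0.1]
opening: 0.003
grasp_force: 0.0
```

```bash
sed -i 's/^    print(c,\[.*$//' w.py; python3 w.py
```

```text
[619.1  81.2  90.7] [0.2 1.3 0.1]
row 77 theta []
row 286 theta [0.511]
row 289 theta [0.4675]
row 310 theta [0.2125]
```

```bash
cat >>w.py <<'E'
for c in (200,240,400,430):print(c,[(r,int(rb[r,c]),int(im[r,c].mean())) for r in range(180,330,8)])
E
python3 w.py
```

```text
[618.9  81.3  91.7] [ 1.3  0.4 -0.3]
row 79 theta []
row 119 theta []
row 289 theta [0.4775]
row 310 theta [0.226]
200 [(180, 23, 129), (188, 23, 131), (196, 22, 122), (204, 18, 105), (212, 17, 97), (220, 16, 99), (228, 16, 99), (236, 17, 102), (244, 21, 119), (252, 21, 123), (260, 21, 123), (268, 21, 120), (276, 21, 120), (284, 20, 119), (292, 20, 117), (300, 20, 117), (308, 5, 52), (316, 4, 44), (324, 3, 39)]
240 [(180, 77, 93), (188, 23, 130), (196, 24, 132), (204, 23, 129), (212, 22, 127), (220, 22, 122), (228, 21, 121), (236, 22, 122), (244, 21, 119), (252, 21, 119), (260, 22, 125), (268, 21, 120), (276, 21, 120), (284, 21, 121), (292, -2, 24), (300, -2, 28), (308, -3, 23), (316, -2, 26), (324, -2, 27)]
400 [(180, 101, 187), (188, 25, 234), (196, 26, 233), (204, 26, 231), (212, 26, 231), (220, 30, 224), (228, 29, 227), (236, 30, 225), (244, 28, 227), (252, 32, 222), (260, 33, 221), (268, 31, 224), (276, 30, 224), (284, 33, 219), (292, -1, 40), (300, -2, 42), (308, -2, 40), (316, -2, 32), (324, -1, 32)]
430 [(180, 26, 231), (188, 28, 228), (196, 27, 230), (204, 31, 201), (212, 19, 112), (220, 17, 102), (228, 25, 144), (236, 32, 222), (244, 33, 218), (252, 30, 225), (260, 32, 220), (268, 34, 217), (276, 32, 221), (284, 33, 219), (292, 33, 217), (300, 34, 214), (308, 5, 58), (316, 4, 56), (324, 3, 54)]
```

```bash
cat >>w.py <<'E'
for c in (290,317,345):print(c,[(r,int(rb[r,c]),int(im[r,c].mean())) for r in range(180,330,8)])
E
python3 w.py|tail -3
```

```text
290 [(180, 76, 93), (188, 22, 130), (196, 23, 132), (204, 23, 130), (212, 21, 121), (220, 21, 116), (228, 20, 117), (236, 21, 117), (244, 20, 115), (252, 11, 74), (260, -3, 26), (268, -2, 24), (276, -2, 24), (284, -2, 24), (292, -3, 24), (300, -2, 24), (308, -3, 23), (316, -3, 22), (324, -2, 23)]
317 [(180, 81, 98), (188, 24, 138), (196, 23, 133), (204, 23, 131), (212, 21, 121), (220, 21, 118), (228, 20, 117), (236, 21, 118), (244, 0, 21), (252, 0, 20), (260, -1, 21), (268, -1, 21), (276, -1, 21), (284, -1, 27), (292, -1, 27), (300, -1, 27), (308, -1, 27), (316, 0, 26), (324, 0, 26)]
345 [(180, 131, 164), (188, 25, 235), (196, 24, 235), (204, 25, 234), (212, 30, 226), (220, 29, 226), (228, 33, 217), (236, 31, 221), (244, 32, 222), (252, 33, 197), (260, 0, 52), (268, -3, 37), (276, -2, 26), (284, -2, 24), (292, -2, 24), (300, -2, 23), (308, -2, 24), (316, -2, 23), (324, -3, 23)]
```

The tip is visible above the board, so it slipped past the edge again. I back off and triangulate the edge from wrist views.

Request:
send_rows(
  moves=[
    [[0.02, 0, 0.01, 0, 0, 0, -1], [0.03, 0, 0.005, 0, 0, 0, -1], [0.025, 0, 0, 0, 0, 0, -1], [0, 0, 0, 0, 0, 0, -1]],
  ],
)

```text
clock: 8.5
eef_pos: [696.1, 81.0, 103.9]
tcp_rot: [-3.127, -0.898, 3.122]
contact_force: [0.4, 0.1, -0.3]
opening: 0.001
grasp_force: 0.0
```

```bash
cat >w2.py <<'E'
from h import *
from rig import grab_frame,sense
from scipy.spatial.transform import Rotation as Ro
import sys
s=sense();a=grab_frame("wrist");T=np.array(a["T_tool_cam"]);K=np.array(a["mtx"]);im=cv2.GaussianBlur(a["img"],(3,3),0).astype(int)
R=Ro.from_euler("xyz",s["tcp_rot"]).as_matrix();e=s["eef_pos"];o=e+R@T[:3,3]
rb=im[:,:,0]-im[:,:,2]
def ray(u):return R@T[:3,:3]@np.linalg.solve(K,[*u,1])
print(e.round(1),s["contact_force"].round(1),"cam",o.round(1))
for c in(180,200,400,420):
    ch=[(r,int(rb[r,c]),int(im[r,c].mean()),(ray((c,r))[[0,2]]/-ray((c,r))[2]).round(3).tolist()[0]) for r in range(20,380) if abs(rb[r+2,c]-rb[r-2,c])>6];print(c,ch)
np.save("K.npy",K)
cv2.imwrite("pics/%s.png"%sys.argv[1],a["img"][:,:,::-1])
E
python3 w2.py wa
python3 - <<'E'
# slope of old view: TCP (639,81.2,59.3), rot (-3.127,-.9,3.123), row 247.5
from h import *
from scipy.spatial.transform import Rotation as Ro
T=np.array([[-0.0,-0.955,-0.298,76.568],[1,0,0,.441],[0,-.298,.955,-154.957]]);K=np.load("K.npy")
R=Ro.from_euler("xyz",[-3.127,-.9,3.123]).as_matrix()
for c in(200,400):
    d=R@T[:,:3]@np.linalg.solve(K,[c,247.5,1]);print("cam",(np.array([639,81.2,59.3])+R@T[:,3]).round(1),d/-d[2])
E
```

```text
[696.1  81.  103.9] [ 0.4  0.1 -0.3] cam [769.9  82.3 260.1]
180 [(137, 20, 116, -0.996), (138, 17, 110, -0.99), (139, 14, 103, -0.984), (169, 13, 102, -0.816), (170, 15, 121, -0.811), (171, 19, 151, -0.806), (172, 22, 171, -0.801), (316, 18, 146, -0.244), (317, 15, 119, -0.241), (318, 9, 79, -0.238), (319, 4, 47, -0.235), (320, 1, 31, -0.232)]
200 [(141, 19, 114, -0.97), (142, 17, 108, -0.964), (143, 13, 102, -0.958), (200, 16, 111, -0.665), (201, 14, 104, -0.66)]
400 [(88, 23, 130, -1.31), (89, 28, 158, -1.302), (198, 31, 170, -0.663), (199, 30, 169, -0.659), (200, 27, 170, -0.654), (201, 24, 172, -0.65), (202, 22, 172, -0.645), (230, 13, 106, -0.528), (231, 16, 130, -0.524), (232, 19, 158, -0.52), (233, 22, 174, -0.516), (286, 22, 176, -0.328), (287, 20, 167, -0.325), (288, 16, 137, -0.322), (289, 9, 93, -0.319), (290, 2, 57, -0.316), (291, -2, 40, -0.312)]
420 [(83, 21, 122, -1.346), (84, 24, 131, -1.339), (85, 29, 160, -1.331), (86, 34, 196, -1.323), (146, 35, 188, -0.925), (147, 32, 174, -0.92), (148, 29, 156, -0.914), (149, 25, 136, -0.908), (150, 21, 119, -0.903), (151, 19, 107, -0.897), (184, 23, 128, -0.727), (185, 25, 138, -0.722), (186, 28, 153, -0.718), (187, 31, 172, -0.713), (197, 33, 175, -0.667), (198, 30, 169, -0.662), (199, 29, 169, -0.658), (200, 28, 173, -0.653), (297, 21, 172, -0.293), (298, 19, 150, -0.29), (299, 12, 113, -0.287), (300, 6, 76, -0.284), (301, 2, 53, -0.281), (339, 2, 40, -0.172), (340, 6, 64, -0.17), (341, 12, 102, -0.167), (342, 17, 140, -0.164), (343, 21, 164, -0.162), (348, 21, 169, -0.149), (349, 20, 151, -0.146), (350, 14, 118, -0.143), (351, 9, 77, -0.141), (352, 4, 46, -0.138), (353, 1, 30, -0.136)]
cam [712.8  82.5 215.6] [-0.47107532 -0.40593627 -1.        ]
cam [712.8  82.5 215.6] [-0.46328428  0.27791319 -1.        ]
```

View pics/wa.png

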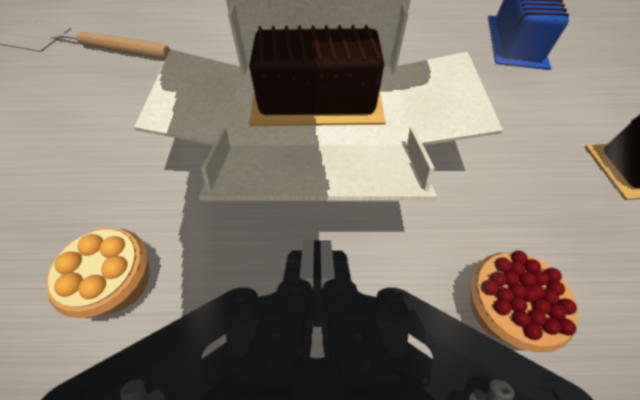

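View: board edge at rows 197-202 (cols 200-436), tarts at (97,272) and (525,300), blade tip at (317,240). The edge triangulates to about (645, z 70), which gives θ≈0.3. Now I measure where the shut tip really is, using dark masks in the two fixed cameras.

```bash
python3 - <<'E'
from h import *
from rig import grab_frame,sense
from scipy.spatial.transform import Rotation as Ro
s=sense();R=Ro.from_euler("xyz",s["tcp_rot"]).as_matrix();e=s["eef_pos"]
F={n:grab_frame(n) for n in("scene","top")}
def pj(f,l):
    u=P(f)@np.r_[e+R@np.array(l,float),1];return u[:2]/u[2]
for n,f in F.items():
    m=(f["img"].max(2)<60)
    c=pj(f,(0,0,0));d=pj(f,(0,0,17))-c;L=np.linalg.norm(d);d/=L;q=np.array([-d[1],d[0]])
    ys,xs=np.nonzero(m);v=np.c_[xs,ys]-c;k=np.linalg.norm(v,axis=1)<28;v=v[k];a=v@d;b=v@q
    print(n,"px/mm",L/17,"along,width of mask:")
    for t in range(-16,12,2):
        z=b[(a>=t)&(a<t+2)];print(t,len(z),(z.min().round(1),z.max().round(1)) if len(z) else "")
    for l in((11,4,17),(11,-4,17),(-11,4,17),(-11,-4,17),(11,0,0),(-11,0,0),(11,0,-16)):
        w=pj(f,l)-c;print(l,(w@d).round(1),(w@q).round(1))
E
```

```text
scene px/mm 0.2547572571378995 along,width of mask:
-16 18 (np.float64(-4.7), np.float64(8.4))
-14 16 (np.float64(-2.6), np.float64(9.4))
-12 8 (np.float64(-0.7), np.float64(6.6))
-10 5 (np.float64(0.4), np.float64(3.9))
-8 7 (np.float64(-0.1), np.float64(3.3))
-6 8 (np.float64(0.3), np.float64(3.8))
-4 1 (np.float64(1.3), np.float64(1.3))
-2 0 
0 0 
2 0 
4 0 
6 0 
8 0 
10 0 
(11, 4, 17) 6.3 -2.6
(11, -4, 17) 4.8 -3.9
(-11, 4, 17) 3.9 3.9
(-11, -4, 17) 2.3 2.5
(11, 0, 0) 1.2 -3.3
(-11, 0, 0) -1.2 3.2
(11, 0, -16) -2.9 -3.3
top px/mm 0.31007866917387883 along,width of mask:
-16 0 
-14 0 
-12 0 
-10 0 
-8 0 
-6 0 
-4 0 
-2 0 
0 0 
2 0 
4 0 
6 0 
8 0 
10 0 
(11, 4, 17) 7.0 1.7
(11, -4, 17) 7.1 -1.0
(-11, 4, 17) 3.5 1.0
(-11, -4, 17) 3.6 -1.7
(11, 0, 0) 1.8 0.4
(-11, 0, 0) -1.7 -0.3
(11, 0, -16) -3.3 0.4
```

```bash
python3 - <<'E'
from h import *
from rig import grab_frame,sense
from scipy.spatial.transform import Rotation as Ro
s=sense();R=Ro.from_euler("xyz",s["tcp_rot"]).as_matrix();e=s["eef_pos"]
f=grab_frame("scene");g=pickle.load(open("scene.pkl","rb"))["img"]
print([tuple(x) for x in (P(f)@np.r_[e,1])[None]/ (P(f)@np.r_[e,1])[2]])
for x in(11,0,-11):
    r=[]
    for z in range(-44,33,4):
        u=P(f)@np.r_[e+R@np.array([x,0,z],float),1];u=(u[:2]/u[2]).round().astype(int);r.append((z,f["img"][u[1],u[0]].tolist(),g[u[1],u[0]].tolist()))
    print(x,r)
c=(P(f)@np.r_[e,1]);c=(c[:2]/c[2]).round().astype(int)
print(f["img"][c[1]-14:c[1]+12,c[0]-16:c[0]+14].mean(2).astype(int))
E
```

```text
[(np.float64(295.3282168098933), np.float64(221.53350148937395), np.float64(1.0))]
11 [(-44, [69, 65, 60], [119, 111, 102]), (-40, [79, 76, 70], [145, 136, 123]), (-36, [83, 80, 74], [178, 165, 150]), (-32, [95, 90, 83], [177, 166, 151]), (-28, [74, 70, 64], [177, 165, 151]), (-24, [75, 71, 66], [177, 165, 150]), (-20, [103, 98, 90], [176, 165, 150]), (-16, [84, 79, 73], [177, 166, 150]), (-12, [103, 96, 88], [177, 165, 151]), (-8, [103, 96, 89], [177, 165, 151]), (-4, [103, 97, 88], [177, 165, 150]), (0, [103, 97, 89], [177, 165, 150]), (4, [102, 96, 88], [178, 166, 150]), (8, [103, 97, 89], [177, 166, 151]), (12, [102, 97, 88], [176, 165, 150]), (16, [101, 95, 87], [174, 163, 149]), (20, [101, 95, 87], [168, 157, 142]), (24, [102, 95, 87], [168, 157, 138]), (28, [101, 95, 87], [172, 161, 141]), (32, [101, 94, 86], [209, 196, 168])]
0 [(-44, [55, 52, 48], [177, 165, 150]), (-40, [55, 52, 48], [176, 165, 150]), (-36, [55, 52, 48], [176, 164, 150]), (-32, [59, 55, 51], [177, 164, 151]), (-28, [57, 54, 50], [177, 166, 151]), (-24, [56, 52, 48], [179, 168, 152]), (-20, [59, 56, 52], [17
[... 3810 characters left out ...]
 95  94  94  95  96  95
   95  95  95  95  95  96  95  94  95  94  93  93]
 [ 64  81  94  95  95  95  95  95  95  96  96  96  95  94  94  94  95  96
   95  95  95  94  94  95  95  94  94  94  93  93]
 [ 82  94  94  94  95  95  94  95  95  95  95  95  96  94  94  94  95  95
   95  95  95  95  95  94  95  95  94  94  94  93]
 [ 94  94  93  94  94  96  95  95  95  95  94  95  96  95  94  94  95  95
   95  96  95  95  94  94  95  95  94  94  94  94]
 [ 94  94  93  94  94  95  95  95  95  96  95  95  95  95  95  94  94  95
   96  96  95  94  95  94  94  95  95  93  94  94]
 [ 93  94  94  94  94  95  95  95  95  95  95  96  95  95  95  94  93  94
   95  96  95  94  95  95  94  94  94  94  93  93]]
```

Both cameras agree that the shut tips end about 8 mm behind the TCP, and that accounts for every slip so far. I redo the entry with that offset.

Request:
send_rows(
  moves=[
    [[-0.03, 0, 0, 0, 0, 0, -1], [0, 0, -0.03, 0, 0, 0, -1], [0, 0, -0.025, 0, 0, 0, -1], [0, 0, -0.01, 0, 0, 0, -1], [-0.012, 0, 0, 0, 0, 0, -1], [-0.012, 0, 0, 0, 0, 0, -1], [-0.013, 0, 0, 0, 0, 0, -1], [0, 0, 0, 0, 0, 0, -1]],
  ],
)

```text
clock: 9.5
eef_pos: [626.8, 81.3, 40.2]
tcp_rot: [-3.127, -0.901, 3.123]
contact_force: [0.5, 0.2, 0.5]
opening: -0.005
grasp_force: 0.0
```

Request:
send_rows(
  moves=[
    [[0, 0, 0.006, 0, 0, 0, -1], [-0.001, 0, 0.005, 0, 0, 0, -1], [-0.002, 0, 0.005, 0, 0, 0, -1], [0, 0, 0, 0, 0, 0, -1]],
  ],
)

```text
clock: 9.9
eef_pos: [625.0, 81.2, 57.1]
tcp_rot: [-3.127, -0.899, 3.123]
contact_force: [0.4, -0.8, -0.4]
opening: -0.003
grasp_force: 0.0
```

```bash
python3 w2.py wb
```

```text
[625.   81.2  57.1] [ 0.4 -0.8 -0.4] cam [698.8  82.5 213.2]
180 [(248, 21, 124, -0.468), (249, 17, 113, -0.465), (250, 13, 104, -0.461), (316, 9, 84, -0.244), (317, 6, 69, -0.241), (318, 3, 49, -0.238), (319, 1, 34, -0.235)]
200 [(56, 20, 162, -1.603), (57, 16, 132, -1.594), (58, 12, 107, -1.585), (61, 12, 98, -1.557), (62, 15, 105, -1.548), (63, 18, 116, -1.539), (64, 21, 123, -1.53), (247, 22, 129, -0.471), (248, 21, 123, -0.468), (249, 16, 113, -0.464), (250, 13, 104, -0.46), (306, 6, 71, -0.273)]
400 [(34, 27, 26, -1.796), (35, 29, 28, -1.786), (36, 33, 31, -1.775), (37, 35, 33, -1.765), (43, 33, 33, -1.704), (44, 31, 32, -1.694), (45, 29, 30, -1.684), (105, 16, 33, -1.186), (106, 20, 42, -1.179), (107, 28, 49, -1.172), (108, 40, 58, -1.165), (109, 54, 69, -1.158), (110, 68, 80, -1.152), (111, 81, 94, -1.145), (112, 93, 109, -1.138), (113, 102, 121, -1.131), (114, 110, 131, -1.125), (115, 118, 140, -1.118), (116, 124, 149, -1.111), (117, 128, 155, -1.105), (118, 131, 160, -1.098), (119, 133, 164, -1.092), (141, 137, 179, -0.956), (142, 136, 175, -0.95), (143, 129, 160, -0.945), 
[... 667 characters left out ...]
175, 27, 230, -0.772), (176, 31, 222, -0.767), (177, 34, 216, -0.762), (247, 37, 202, -0.462), (248, 35, 191, -0.459), (249, 28, 163, -0.455), (250, 19, 129, -0.451), (251, 14, 107, -0.448), (252, 12, 101, -0.444), (280, 12, 104, -0.347), (281, 15, 126, -0.344), (282, 18, 157, -0.341), (283, 21, 177, -0.338), (297, 22, 174, -0.293), (298, 18, 152, -0.29), (299, 12, 115, -0.287), (300, 6, 78, -0.284), (301, 1, 54, -0.281), (302, 0, 47, -0.278), (339, 1, 48, -0.173), (340, 6, 71, -0.17), (341, 12, 108, -0.167), (342, 18, 144, -0.165), (343, 21, 167, -0.162), (348, 22, 172, -0.149), (349, 19, 154, -0.146), (350, 14, 120, -0.144), (351, 9, 80, -0.141), (352, 4, 48, -0.139), (353, 1, 32, -0.136)]
```

The wall is at θ≈0.47 now, which matches the plan. I continue.

Request:
send_rows(
  moves=[
    [[-0.0025, 0, 0.0045, 0, 0, 0, -1], [-0.003, 0, 0.0045, 0, 0, 0, -1], [-0.0035, 0, 0.0045, 0, 0, 0, -1], [-0.0035, 0, 0.004, 0, 0, 0, -1], [-0.0035, 0, 0.0035, 0, 0, 0, -1], [-0.0035, 0, 0.003, 0, 0, 0, -1], [-0.0035, 0, 0.0025, 0, 0, 0, -1], [0, 0, 0, 0, 0, 0, -1]],
  ],
)

```text
clock: 10.75
eef_pos: [601.1, 81.2, 83.4]
tcp_rot: [-3.127, -0.9, 3.123]
contact_force: [-0.6, -0.1, -0.4]
opening: 0.003
grasp_force: 0.0
```

```bash
cat >w3.py <<'E'
# far wall angle: board-edge transition in wrist image -> theta on hinge circle (inner top edge)
from h import *
from rig import grab_frame,sense
from scipy.spatial.transform import Rotation as Ro
s=sense();a=grab_frame("wrist");T=np.array(a["T_tool_cam"]);K=np.array(a["mtx"]);im=cv2.GaussianBlur(a["img"],(3,3),0).astype(int)
R=Ro.from_euler("xyz",s["tcp_rot"]).as_matrix();e=s["eef_pos"];o=e+R@T[:3,3];rb=im[:,:,0]-im[:,:,2]
print(e.round(1),s["contact_force"].round(1))
th=np.linspace(0,1.9,1901)
for c in(180,200,230,400,420,450):
    out=[]
    for r in range(20,380):
        if abs(rb[r+2,c]-rb[r-2,c])>8 or abs(im[r+2,c].mean()-im[r-2,c].mean())>40:
            d=R@T[:3,:3]@np.linalg.solve(K,[c,r,1]);q=(572.6+75*np.cos(th)-o[0])*d[2]-(46+75*np.sin(th)-o[2])*d[0]
            out.append((r,rb[r-3,c],rb[r+3,c],im[r-3,c].mean().round(),im[r+3,c].mean().round(),th[np.flatnonzero(np.diff(np.sign(q)))].round(2).tolist()))
    g=[]
    for x in out:
        if not g or x[0]-g[-1][-1][0]>1:g.append([])
        g[-1].append(x)
    print(c,[tuple(map(lambda v:v if isinstance(v,list) else int(v),k[len(k)//2])) for k in g])
E
python3 w3.py
```

```text
[601.1  81.2  83.4] [-0.6 -0.1 -0.4]
180 [(78, 23, 11, 182, 97, []), (101, 11, 23, 96, 128, []), (240, 24, 11, 137, 102, [1.04]), (318, 10, -1, 92, 27, [0.52])]
200 [(30, 24, 21, 185, 120, []), (77, 23, 11, 185, 97, []), (106, 11, 23, 98, 128, []), (240, 24, 13, 136, 104, [1.04]), (307, 11, 3, 94, 44, [0.61])]
230 [(30, 23, 21, 182, 121, []), (146, 13, 21, 41, 111, [1.7]), (184, 41, 62, 120, 106, [1.38]), (198, 73, 23, 95, 130, [1.29]), (240, 24, 12, 137, 100, [1.04]), (290, 11, -2, 96, 26, [0.73])]
400 [(29, 23, 21, 179, 122, []), (119, 33, 21, 34, 23, []), (159, 30, 108, 130, 177, [1.56]), (196, 134, 26, 168, 233, [1.29]), (227, 26, 28, 233, 150, [1.1]), (232, 27, 26, 145, 230, [1.07]), (241, 27, 11, 229, 98, [1.02]), (285, 11, 14, 99, 130, [0.75]), (290, 16, -2, 141, 41, [0.71])]
420 [(30, 22, 24, 175, 136, []), (33, 28, 22, 161, 123, []), (111, 24, 30, 148, 221, []), (226, 24, 26, 236, 145, [1.11]), (232, 26, 25, 145, 235, [1.07]), (241, 25, 11, 235, 99, [1.02]), (249, 11, 24, 100, 185, [0.97]), (299, 24, 0, 186, 47, [0.65]), (341, 0, 22, 42, 176, [0.24]), (351, 21, -1, 169, 29, [0.01])]
450 [(104, 23, 25, 182, 233, []), (194, 30, 19, 227, 104, [1.3]), (231, 23, 30, 126, 227, [1.08]), (241, 29, 17, 227, 115, [1.02]), (249, 18, 26, 116, 189, [0.97]), (316, 22, 5, 171, 66, [0.51])]
```

Request:
send_rows(
  moves=[
    [[-0.0038, 0, 0.002, 0, 0, 0, -1], [-0.0038, 0, 0.0018, 0, 0, 0, -1], [-0.004, 0, 0.0015, 0, 0, 0, -1], [-0.004, 0, 0.0013, 0, 0, 0, -1], [-0.004, 0, 0.001, 0, 0, 0, -1], [-0.0035, 0, 0.0008, 0, 0, 0, -1], [0, 0, 0, 0, 0, 0, -1]],
  ],
)

```text
clock: 11.5
eef_pos: [577.7, 81.2, 91.2]
tcp_rot: [-3.127, -0.901, 3.123]
contact_force: [0.2, 0.8, 0.6]
opening: 0.0
grasp_force: 0.0
```

```bash
python3 w3.py
```

```text
[577.7  81.2  91.2] [0.2 0.8 0.6]
180 [(87, 23, 10, 179, 97, []), (128, 11, 23, 98, 127, []), (265, 21, 12, 120, 98, [1.22]), (318, 11, -1, 93, 27, [0.92])]
200 [(60, 23, 21, 186, 118, []), (132, 11, 23, 100, 129, []), (307, 10, 4, 94, 44, [0.98])]
230 [(60, 24, 22, 185, 125, []), (189, 12, 19, 30, 104, [1.73]), (202, 35, 51, 123, 112, [1.62]), (223, 78, 24, 97, 133, [1.47]), (290, 11, -1, 98, 26, [1.08])]
400 [(58, 23, 27, 184, 228, []), (63, 25, 21, 234, 123, []), (110, 24, 20, 135, 51, []), (200, 33, 117, 35, 141, [1.62]), (224, 136, 26, 181, 232, [1.45]), (232, 25, 20, 233, 115, [1.4]), (282, 12, 24, 99, 185, [1.11]), (289, 23, -3, 185, 41, [1.07])]
420 [(58, 23, 30, 183, 225, []), (63, 26, 23, 230, 126, []), (148, 29, 28, 159, 228, []), (232, 24, 20, 237, 115, [1.4]), (281, 12, 24, 101, 184, [1.12]), (299, 23, -1, 184, 46, [1.02]), (341, -1, 22, 41, 175, [0.77]), (351, 21, 0, 170, 29, [0.7])]
450 [(131, 25, 25, 189, 233, []), (215, 32, 21, 221, 112, [1.51]), (223, 21, 29, 109, 229, [1.46]), (232, 28, 23, 230, 123, [1.4]), (280, 15, 24, 111, 183, [1.12]), (316, 21, 4, 173, 63, [0.92])]
```

Request:
send_rows(
  moves=[
    [[-0.002, 0, 0.0003, 0, 0, 0, -1], [-0.002, 0, 0.0002, 0, 0, 0, -1], [0, 0, 0, 0, 0, 0, -1]],
  ],
)

```text
clock: 11.85
eef_pos: [574.2, 81.1, 91.4]
tcp_rot: [-3.127, -0.9, 3.122]
contact_force: [1.5, -0.2, -0.1]
opening: 0.001
grasp_force: 0.4
```

```bash
python3 w3.py | grep -v '^\[' | cut -c1-400; python3 - <<'E'
from h import *
from rig import grab_frame
f=grab_frame("top");M=P(f)
for p in((452.6,82,121),(572.6,81,121),(456.6,82,121),(568.6,81,121),(452.6,130,121),(572.6,130,121)):
    u=M@np.r_[p,1];print(p,(u[:2]/u[2]).round(1))
im=f["img"].mean(2).astype(int)
for c in(262,268,274,318,324,330):print(c,[(r,int(im[r,c])) for r in range(160,245,1)][::1] if c in(268,324) else "")
E
```

```text
180 [(88, 23, 11, 182, 97, []), (131, 11, 23, 98, 128, []), (269, 21, 12, 123, 98, [1.24]), (318, 10, -1, 93, 27, [0.97])]
200 [(63, 24, 22, 186, 121, []), (135, 12, 23, 100, 128, []), (307, 12, 4, 95, 44, [1.03])]
230 [(63, 24, 23, 186, 126, []), (203, 27, 51, 113, 113, [1.67]), (223, 77, 24, 99, 132, [1.52]), (291, 11, -3, 97, 24, [1.12])]
400 [(54, 16, 22, 127, 182, []), (61, 22, 27, 184, 232, []), (66, 25, 22, 233, 124, []), (113, 24, 22, 137, 37, []), (207, 34, 118, 35, 142, [1.62]), (223, 136, 25, 183, 233, [1.51]), (231, 25, 21, 233, 122, [1.45]), (275, 22, 11, 126, 97, [1.2]), (285, 11, 16, 99, 130, [1.14]), (290, 17, -3, 141, 42, [1.12])]
420 [(62, 24, 30, 186, 210, []), (66, 25, 22, 231, 122, []), (152, 26, 29, 142, 221, []), (231, 23, 21, 237, 122, [1.45]), (274, 21, 11, 124, 98, [1.2]), (287, 14, 23, 117, 186, [1.13]), (299, 23, -1, 182, 47, [1.06]), (341, 0, 22, 41, 176, [0.82]), (351, 22, -1, 173, 29, [0.76])]
450 [(134, 24, 25, 189, 234, []), (218, 30, 25, 224, 129, [1.54]), (223, 24, 27, 124, 230, [1.5]), (231, 27, 24, 231, 130, [1.45]), (284, 16, 25, 110, 182, [1.14]
[... 1560 characters left out ...]
4), (187, 96), (188, 96), (189, 99), (190, 105), (191, 110), (192, 114), (193, 119), (194, 122), (195, 124), (196, 127), (197, 128), (198, 131), (199, 132), (200, 134), (201, 135), (202, 136), (203, 138), (204, 139), (205, 141), (206, 141), (207, 143), (208, 143), (209, 143), (210, 144), (211, 146), (212, 146), (213, 147), (214, 147), (215, 149), (216, 149), (217, 151), (218, 151), (219, 152), (220, 151), (221, 152), (222, 153), (223, 151), (224, 151), (225, 151), (226, 150), (227, 148), (228, 148), (229, 146), (230, 145), (231, 143), (232, 143), (233, 142), (234, 139), (235, 138), (236, 138), (237, 137), (238, 135), (239, 134), (240, 133), (241, 131), (242, 129), (243, 127), (244, 126)]
330
```

```bash
cat >w4.py <<'E'
from h import *
from rig import grab_frame,sense
from scipy.spatial.transform import Rotation as Ro
from scipy.optimize import brentq
import sys
# args: row of outer top edge, row of crease (wrist image, col 410), at present pose
rt,rc=map(float,sys.argv[1:3]);s=sense();a=grab_frame("wrist");T=np.array(a["T_tool_cam"]);K=np.array(a["mtx"])
R=Ro.from_euler("xyz",s["tcp_rot"]).as_matrix();o=s["eef_pos"]+R@T[:3,3]
def at(r,z):
    d=R@T[:3,:3]@np.linalg.solve(K,[410,r,1]);return (o+d*(z-o[2])/d[2])
x0=at(rc,46)[0];print("hinge x",at(rc,46).round(1))
print("theta",brentq(lambda t:at(rt,46+75*np.sin(t))[0]-x0-75*np.cos(t),.8,1.8))
print("near wall top outer at z=121",[at(r,121).round(1).tolist() for r in(61,66)])
E
python3 w4.py 231 274.7
```

```text
hinge x [574.2 142.   46. ]
theta 1.4737361782861775
near wall top outer at z=121 [[453.6, 145.3, 121.0], [459.2, 144.4, 121.0]]
```

Request:
send_rows(
  moves=[
    [[-0.0015, 0, 0, 0, 0, 0, -1], [-0.0015, 0, 0, 0, 0, 0, -1], [-0.001, 0, 0, 0, 0, 0, -1], [0, 0, 0, 0, 0, 0, -1]],
  ],
)

```text
clock: 12.4
eef_pos: [570.2, 81.2, 91.6]
tcp_rot: [-3.127, -0.9, 3.123]
contact_force: [1.4, -0.3, 1.5]
opening: 0.0
grasp_force: 0.8
```

```bash
python3 w3.py | egrep '^\[|^400|^420'
```

```text
[570.2  81.2  91.6] [ 1.4 -0.3  1.5]
400 [(43, 23, 15, 179, 104, []), (57, 14, 21, 105, 181, []), (65, 24, 27, 187, 231, []), (70, 24, 22, 234, 123, []), (117, 24, 23, 135, 29, []), (217, 73, 107, 83, 185, [1.6]), (229, 26, 22, 231, 128, [1.52]), (280, 24, 11, 136, 97, [1.22]), (289, 10, -3, 97, 41, [1.17])]
420 [(65, 24, 28, 187, 229, []), (70, 25, 22, 234, 122, []), (158, 26, 25, 144, 235, []), (229, 24, 22, 236, 127, [1.52]), (280, 23, 11, 133, 98, [1.22]), (292, 12, 23, 104, 185, [1.15]), (299, 22, 0, 185, 46, [1.12]), (341, -1, 23, 41, 180, [0.89]), (351, 22, 0, 171, 29, [0.83])]
```

```bash
python3 w4.py 229.2 280; python3 w4.py 228.5 279.5;sed -i 's/410,r,1/470,r,1/' w4.py;python3 w4.py 229 280
```

```text
hinge x [573.8 141.5  46. ]
theta 1.5318270373468619
near wall top outer at z=121 [[449.5, 145.5, 121.0], [455.1, 144.5, 121.0]]
hinge x [573.5 141.6  46. ]
theta 1.5319857131955268
near wall top outer at z=121 [[449.5, 145.5, 121.0], [455.1, 144.5, 121.0]]
hinge x [574.2 180.1  46. ]
theta 1.5338955344106882
near wall top outer at z=121 [[450.5, 185.4, 121.0], [456.1, 183.8, 121.0]]
```

Request:
send_rows(
  moves=[
    [[-0.001, 0, 0, 0, 0, 0, -1], [-0.0012, 0, 0, 0, 0, 0, -1], [0, 0, 0, 0, 0, 0, -1], [0.004, 0, 0, 0, 0, 0, -1], [0.01, 0, 0, 0, 0, 0, -1], [0, 0, 0, 0, 0, 0, -1]],
  ],
)

```text
clock: 13.2
eef_pos: [582.7, 81.1, 91.2]
tcp_rot: [-3.127, -0.9, 3.123]
contact_force: [-0.6, -0.0, 0.9]
opening: 0.001
grasp_force: 0.0
```

```bash
sed -i 's/470,r,1/410,r,1/' w4.py; python3 w3.py | egrep '^\[|^400|^420|^200|^230'
```

```text
[582.7  81.1  91.2] [-0.6 -0.   0.9]
200 [(56, 24, 20, 187, 118, []), (127, 11, 24, 98, 130, []), (307, 11, 3, 95, 45, [0.92])]
230 [(55, 24, 22, 187, 127, []), (180, 14, 22, 41, 116, [1.74]), (261, 21, 11, 120, 100, [1.18]), (290, 11, -2, 99, 25, [1.01])]
400 [(54, 24, 30, 187, 212, []), (58, 26, 22, 228, 124, []), (109, 22, 20, 112, 50, []), (191, 43, 36, 49, 224, [1.62]), (200, 24, 25, 235, 141, [1.55]), (276, 12, 23, 100, 187, [1.08]), (289, 23, -2, 184, 41, [1.01])]
420 [(58, 28, 22, 225, 123, []), (139, 26, 30, 151, 219, []), (200, 24, 24, 235, 139, [1.55]), (261, 25, 11, 138, 100, [1.17]), (274, 12, 23, 101, 183, [1.09]), (299, 24, 0, 185, 47, [0.95]), (341, 0, 23, 42, 176, [0.68]), (351, 22, -1, 175, 30, [0.61])]
```

```bash
python3 w4.py 200.3 261.2
```

```text
hinge x [573.1 143.5  46. ]
theta 1.5639136471133757
near wall top outer at z=121 [[462.2, 145.2, 121.0], [467.8, 144.3, 121.0]]
```

The far wall stands at θ≈1.564, which is square. Before moving on I check the wrist-joint ranges for the two end orientations.

```bash
python3 - <<'E'
import numpy as np
from rig import sense
from scipy.spatial.transform import Rotation as Ro
s=sense();q=s["qpos"];print(q.round(3))
E=lambda ax,a:Ro.from_euler(ax,a)
c=np.pi/2
fk=lambda q:E("z",q[0])*E("y",q[1]+q[2])*E("z",q[3])*E("y",q[4])*E("z",q[5]+c)
Rm=Ro.from_euler("xyz",s["tcp_rot"]);print("err",(fk(q).inv()*Rm).magnitude())
base=lambda phi:Ro.from_euler("y",phi)*Ro.from_matrix(np.array([[-1,0,0],[0,1,0],[0,0,-1.]]))  # far-wall style: tool x ~ -X
for name,j1,turn in(("left cam in",.43,np.pi/2-.014),("left cam out",.43,None),("right cam in",-.15,-np.pi/2-.014)):
  for phi in(.5,.7,.9):
    R=E("z",turn)*base(phi) if turn is not None else E("z",np.pi/2-.014)*base(phi)*E("z",np.pi)
    for S in(1.6,1.8,2.0):
        W=(E("z",j1)*E("y",S)).inv()*R
        for a in(W.as_euler("ZYZ"),):
            for sg in(1,-1):
                j4,j5,j6=(a[0],a[1],a[2]-c) if sg==1 else (a[0]+np.pi,-a[1],a[2]-np.pi-c)
                j4=(j4+1.57)%(2*np.pi)-1.57;j6=(j6+np.pi)%(2*np.pi)-np.pi
                if j5>=0:print(name,phi,S,np.round([j4,j5,j6],2))
E
```

```text
[ 0.092  0.972  1.132  0.077  1.935 -1.474]
err 3.8121589649038723e-16
left cam in 0.5 1.6 [-0.46  1.75 -2.73]
left cam in 0.5 1.8 [-0.45  1.57 -2.65]
left cam in 0.5 2.0 [-0.46  1.39 -2.56]
left cam in 0.7 1.6 [-0.65  1.83 -2.77]
left cam in 0.7 1.8 [-0.62  1.67 -2.65]
left cam in 0.7 2.0 [-0.62  1.5  -2.54]
left cam in 0.9 1.6 [-0.84  1.89 -2.83]
left cam in 0.9 1.8 [-0.8   1.76 -2.68]
left cam in 0.9 2.0 [-0.79  1.62 -2.54]
left cam out 0.5 1.6 [-0.46  1.75  0.41]
left cam out 0.5 1.8 [-0.45  1.57  0.5 ]
left cam out 0.5 2.0 [-0.46  1.39  0.58]
left cam out 0.7 1.6 [-0.65  1.83  0.37]
left cam out 0.7 1.8 [-0.62  1.67  0.49]
left cam out 0.7 2.0 [-0.62  1.5   0.6 ]
left cam out 0.9 1.6 [-0.84  1.89  0.31]
left cam out 0.9 1.8 [-0.8   1.76  0.46]
left cam out 0.9 2.0 [-0.79  1.62  0.61]
right cam in 0.5 1.6 [ 0.5   1.61 -0.13]
right cam in 0.5 1.8 [ 0.5   1.43 -0.23]
right cam in 0.5 2.0 [ 0.52  1.26 -0.33]
right cam in 0.7 1.6 [ 0.69  1.64 -0.12]
right cam in 0.7 1.8 [ 0.7   1.48 -0.25]
right cam in 0.7 2.0 [ 0.72  1.33 -0.38]
right cam in 0.9 1.6 [ 0.89  1.66 -0.11]
right cam in 0.9 1.8 [ 0.89  1.53 -0.26]
right cam in 0.9 2.0 [ 0.91  1.41 -0.42]
```

Request:
send_rows(
  moves=[
    [[0.02, 0, 0.02, 0, 0, 0, -1], [0.03, 0, 0.03, 0, 0, 0, -1], [0, 0.005, 0.045, 0, 0, 0.1, -1], [0, 0.015, 0.043, 0, 0, 0.1, -1], [-0.01, 0.04, 0, 0, 0, 0.14, -1], [-0.015, 0.04, 0, 0, 0, 0.14, -1], [-0.02, 0.04, 0, 0, 0, 0.14, -1], [-0.02, 0.035, 0, 0, 0, 0.14, -1], [-0.02, 0.035, 0, 0, 0, 0.14, -1], [-0.02, 0.03, 0, 0, 0, 0.14, -1]],
  ],
)

```text
clock: 14.3
eef_pos: [525.8, 322.9, 229.2]
tcp_rot: [-3.128, -0.9, -2.113]
contact_force: [-0.6, -0.1, 0.3]
opening: 0.001
grasp_force: 0.0
```

Request:
send_rows(
  moves=[
    [[-0.02, 0, 0, 0, 0, 0.14, -1], [-0.01, 0, 0, 0, 0, 0.14, -1], [0, 0, 0, 0, 0, 0.14, -1], [0, 0, 0, 0, 0, 0.1, -1], [0, 0, 0, 0, 0, 0, -1]],
  ],
)

```text
clock: 14.8
eef_pos: [495.1, 321.8, 229.9]
tcp_rot: [-3.128, -0.901, -1.595]
contact_force: [0.3, -0.2, 0.2]
opening: 0.0
grasp_force: 0.0
```

```bash
cat >st.py <<'E'
from rig import sense
import numpy as np
from scipy.spatial.transform import Rotation as Ro
s=sense();R=Ro.from_euler("xyz",s["tcp_rot"]).as_matrix();print(s["clock"],s["eef_pos"].round(1),"d",R[:,2].round(3),"x",R[:,0].round(3),"q",s["qpos"].round(2),"F",s["contact_force"].round(1))
for z in(-.014,):
    for t in(np.pi/2,-np.pi/2):
        G=Ro.from_euler("z",t+z)*Ro.from_euler("y",.9)*Ro.from_matrix(np.array([[-1,0,0],[0,1,0],[0,0,-1.]]))
        print("turn to target",(G*Ro.from_matrix(R).inv()).as_rotvec().round(3))
E
python3 st.py
```

```text
14.8 [495.1 321.8 229.9] d [-0.006 -0.784 -0.621] x [-0.015 -0.621  0.784] q [ 0.88  0.7   1.34 -0.54  1.83 -2.18] F [ 0.3 -0.2  0.2]
turn to target [ 0.001  0.008 -0.   ]
turn to target [-1.300e-02  1.000e-03  3.141e+00]
```

Request:
send_rows(
  moves=[
    [[0.009, -0.022, -0.04, 0, 0, 0, -1], [0.01, -0.02, -0.045, 0, 0, 0, -1], [0, -0.012, -0.035, 0, 0, 0, -1], [0, 0, 0, 0, 0, 0, -1]],
  ],
)

```text
clock: 15.2
eef_pos: [514.4, 263.5, 105.7]
tcp_rot: [-3.136, -0.906, -1.599]
contact_force: [0.1, -0.9, 0.4]
opening: 0.003
grasp_force: 0.0
```

```bash
cat >e.py <<'E'
# end walls: python3 e.py side ; groups of row transitions -> theta on hinge circle
from h import *
from rig import grab_frame,sense
from scipy.spatial.transform import Rotation as Ro
import sys
sd=float(sys.argv[1]);hy=82.2+sd*85
s=sense();a=grab_frame("wrist");T=np.array(a["T_tool_cam"]);K=np.array(a["mtx"]);im=cv2.GaussianBlur(a["img"],(3,3),0).astype(int)
R=Ro.from_euler("xyz",s["tcp_rot"]).as_matrix();e=s["eef_pos"];o=e+R@T[:3,3];rb=im[:,:,0]-im[:,:,2]
print(s["clock"],e.round(1),s["contact_force"].round(1))
th=np.linspace(0,1.9,1901)
for c in(200,230,260,380,400,420):
    g=[]
    for r in range(20,300):
        if abs(rb[r+2,c]-rb[r-2,c])>7 or abs(im[r+2,c].mean()-im[r-2,c].mean())>25:
            d=R@T[:3,:3]@np.linalg.solve(K,[c,r,1]);q=(hy+sd*75*np.cos(th)-o[1])*d[2]-(46+75*np.sin(th)-o[2])*d[1]
            x=(r,int(rb[r-3,c]),int(rb[r+3,c]),int(im[r-3,c].mean()),int(im[r+3,c].mean()),th[np.flatnonzero(np.diff(np.sign(q)))].round(2).tolist(),[float(round(v,0)) for v in (o+d*(46-o[2])/d[2])[:2]])
            if not g or r-g[-1][-1][0]>1:g.append([])
            g[-1].append(x)
    print(c,[k[len(k)//2] for k in g])
E
python3 e.py 1
```

```text
15.2 [514.4 263.5 105.7] [ 0.1 -0.9  0.4]
200 [(22, 40, 147, 156, 136, [], [658.0, -89.0]), (27, 151, 120, 140, 110, [], [656.0, -76.0]), (35, 119, 76, 108, 145, [], [652.0, -57.0]), (42, 68, 86, 136, 101, [], [650.0, -41.0]), (49, 88, 50, 102, 59, [], [647.0, -25.0]), (67, 46, 17, 62, 135, [], [640.0, 11.0])]
230 [(99, 29, 20, 155, 108, [1.64], [599.0, 68.0]), (240, 36, 22, 196, 150, [0.25], [578.0, 230.0]), (290, 20, 0, 157, 36, [], [573.0, 268.0])]
260 [(103, 19, 29, 109, 160, [1.57], [567.0, 75.0]), (108, 29, 19, 158, 105, [1.51], [566.0, 83.0]), (167, 19, 36, 109, 207, [0.95], [561.0, 160.0]), (241, 37, 18, 198, 128, [0.23], [555.0, 232.0]), (270, 9, 21, 84, 157, [], [553.0, 254.0]), (297, 18, -1, 150, 18, [], [552.0, 274.0])]
380 [(34, 32, 22, 169, 118, [], [426.0, -53.0]), (102, 19, 24, 106, 130, [1.56], [444.0, 77.0]), (170, 21, 37, 119, 208, [0.9], [456.0, 166.0]), (240, 36, 12, 189, 90, [0.2], [465.0, 233.0]), (267, 9, 21, 84, 161, [], [468.0, 254.0]), (290, 20, -1, 159, 35, [], [471.0, 271.0])]
400 [(103, 35, 19, 204, 114, [1.54], [424.0, 79.0]), (289, 20, -1, 157, 33, [], [457.0, 270.0])]
420 [(33, 52, 16, 83, 80, [], [376.0, -54.0]), (130, 17, -11, 145, 67, [1.24], [411.0, 118.0]), (149, -9, -15, 51, 101, [1.07], [416.0, 143.0]), (158, -15, 18, 95, 152, [1.0], [419.0, 153.0]), (298, 20, 2, 156, 47, [], [444.0, 277.0])]
```

Request:
send_rows(
  moves=[
    [[0, 0, -0.03, 0, 0.008, 0, -1], [0, 0, -0.028, 0, 0, 0, -1], [0, 0, -0.016, 0, 0, 0, -1], [0, 0, 0, 0, 0, 0, -1], [0, -0.013, 0, 0, 0, 0, -1], [0, -0.013, 0, 0, 0, 0, -1], [0, -0.012, 0, 0, 0, 0, -1], [0, 0, 0, 0, 0, 0, -1]],
  ],
)

```text
clock: 16.05
eef_pos: [516.1, 227.3, 36.8]
tcp_rot: [-3.139, -0.901, -1.592]
contact_force: [-0.7, 0.1, 0.3]
opening: -0.003
grasp_force: 0.0
```

```bash
python3 st.py|head -2; python3 e.py 1|egrep "^260|^380"
```

```text
16.05 [516.1 227.3  36.8] d [-0.015 -0.784 -0.621] x [-0.013 -0.621  0.784] q [ 0.77  0.87  1.53 -0.59  1.49 -2.07] F [-0.7  0.1  0.3]
turn to target [0.001 0.001 0.006]
260 [(45, 25, 30, 129, 163, [1.42], [558.0, 52.0]), (131, 37, 19, 191, 100, [0.92], [550.0, 152.0]), (140, 22, 37, 116, 195, [0.87], [549.0, 160.0]), (246, 29, 13, 155, 90, [0.21], [544.0, 233.0]), (283, 9, 20, 77, 150, [], [542.0, 252.0]), (297, 19, -1, 146, 17, [], [542.0, 258.0])]
380 [(22, 24, 33, 129, 172, [1.62], [455.0, 18.0]), (110, 33, 24, 173, 126, [1.02], [470.0, 133.0]), (140, 19, 38, 106, 201, [0.86], [474.0, 161.0]), (242, 37, 23, 193, 127, [0.23], [483.0, 232.0]), (248, 23, 9, 127, 77, [0.17], [483.0, 235.0]), (281, 9, 20, 76, 145, [], [486.0, 252.0]), (290, 18, -1, 143, 32, [], [486.0, 256.0])]
```

Request:
send_rows(
  moves=[
    [[0, -0.002, 0.0045, 0, 0, 0, -1], [0, -0.002, 0.0045, 0, 0, 0, -1], [0, -0.002, 0.005, 0, 0, 0, -1], [0, -0.002, 0.0055, 0, 0, 0, -1], [0, -0.003, 0.0045, 0, 0, 0, -1], [0, -0.003, 0.0045, 0, 0, 0, -1], [0, -0.003, 0.005, 0, 0, 0, -1], [0, 0, 0, 0, 0, 0, -1]],
  ],
)

```text
clock: 16.9
eef_pos: [516.2, 211.6, 70.0]
tcp_rot: [-3.139, -0.901, -1.591]
contact_force: [0.4, -0.7, 0.9]
opening: 0.003
grasp_force: 0.0
```

```bash
python3 e.py 1|egrep "^1|^230|^260|^380|^400"
```

```text
16.9 [516.2 211.6  70. ] [ 0.4 -0.7  0.9]
230 [(22, 28, 17, 150, 95, [], [604.0, -65.0]), (118, 27, 22, 146, 123, [1.53], [584.0, 86.0]), (198, 23, 32, 122, 175, [1.0], [573.0, 165.0]), (247, 38, 22, 200, 172, [0.7], [568.0, 202.0]), (290, 22, 0, 172, 39, [0.36], [565.0, 229.0])]
260 [(126, 28, 34, 154, 190, [1.46], [558.0, 96.0]), (171, 33, 24, 189, 134, [1.16], [555.0, 142.0]), (192, 20, 35, 116, 213, [1.03], [553.0, 161.0]), (197, 35, 31, 213, 170, [1.0], [553.0, 165.0]), (247, 37, 11, 201, 89, [0.69], [550.0, 202.0]), (293, 10, 12, 90, 100, [0.33], [548.0, 231.0]), (297, 18, -3, 139, 21, [0.28], [547.0, 233.0])]
380 [(84, 28, 34, 152, 196, [], [455.0, 45.0]), (148, 33, 25, 190, 136, [1.29], [465.0, 122.0]), (190, 21, 31, 119, 224, [1.03], [470.0, 161.0]), (196, 31, 34, 224, 178, [0.99], [471.0, 166.0]), (238, 32, 37, 174, 206, [0.74], [475.0, 197.0]), (247, 37, 10, 204, 89, [0.68], [476.0, 204.0]), (290, 10, -2, 86, 38, [0.34], [479.0, 230.0])]
400 [(111, 18, 35, 104, 212, [1.58], [443.0, 81.0]), (117, 35, 21, 212, 119, [1.52], [444.0, 88.0]), (191, 19, 34, 114, 184, [1.02], [457.0, 162.0]), (246, 37, 11, 195, 92, [0.68], [464.0, 203.0]), (289, 10, -1, 87, 36, [0.34], [468.0, 230.0])]
```

Request:
send_rows(
  moves=[
    [[0, -0.004, 0.0037, 0, 0, 0, -1], [0, -0.004, 0.0037, 0, 0, 0, -1], [0, -0.0035, 0.0026, 0, 0, 0, -1], [0, -0.0035, 0.0026, 0, 0, 0, -1], [0, -0.0037, 0.002, 0, 0, 0, -1], [0, -0.0037, 0.002, 0, 0, 0, -1], [0, -0.004, 0.0015, 0, 0, 0, -1], [0, -0.004, 0.0014, 0, 0, 0, -1], [0, 0, 0, 0, 0, 0, -1]],
  ],
)

```text
clock: 17.85
eef_pos: [516.1, 181.1, 89.0]
tcp_rot: [-3.14, -0.901, -1.591]
contact_force: [1.1, -0.3, -0.4]
opening: -0.0
grasp_force: 0.0
```

```bash
python3 e.py 1|egrep "^1|^230|^260|^380|^400"
```

```text
17.85 [516.1 181.1  89. ] [ 1.1 -0.3 -0.4]
230 [(75, 32, 23, 195, 131, [], [599.0, -29.0]), (185, 16, 24, 98, 235, [1.6], [581.0, 110.0]), (191, 24, 22, 235, 126, [1.55], [580.0, 116.0]), (227, 20, 25, 116, 235, [1.31], [576.0, 147.0]), (236, 25, 19, 233, 108, [1.25], [575.0, 154.0]), (254, 19, 22, 109, 179, [1.14], [573.0, 168.0]), (290, 23, -1, 184, 43, [0.94], [570.0, 192.0])]
260 [(25, 27, 23, 190, 125, [], [577.0, -125.0]), (166, 25, 29, 139, 168, [1.77], [559.0, 91.0]), (175, 29, 30, 166, 205, [1.68], [558.0, 101.0]), (227, 30, 25, 206, 236, [1.3], [555.0, 147.0]), (236, 25, 19, 234, 109, [1.25], [554.0, 154.0]), (254, 19, 11, 105, 97, [1.14], [553.0, 168.0]), (283, 13, 22, 110, 181, [0.98], [551.0, 188.0]), (296, 22, -2, 182, 28, [0.9], [551.0, 196.0])]
380 [(22, 27, 21, 191, 120, [], [433.0, -129.0]), (116, 27, 32, 149, 188, [], [455.0, 35.0]), (121, 31, 30, 184, 217, [], [456.0, 41.0]), (215, 29, 25, 211, 140, [1.37], [468.0, 139.0]), (226, 23, 23, 128, 238, [1.3], [469.0, 148.0]), (235, 22, 19, 239, 109, [1.24], [470.0, 155.0]), (290, 11, -1, 95, 41, [0.92], [475.0, 194.0])]
400 [(56, 32, 23, 197, 130, [], [421.0, -59.0]), (185, 30, 28, 174, 150, [1.58], [449.0, 112.0]), (226, 22, 26, 126, 232, [1.29], [455.0, 148.0]), (235, 25, 19, 233, 107, [1.24], [456.0, 155.0]), (254, 20, 11, 110, 98, [1.13], [459.0, 170.0]), (289, 12, -1, 98, 41, [0.92], [463.0, 193.0])]
```

Request:
send_rows(
  moves=[
    [[0, -0.004, 0.001, 0, 0, 0, -1], [0, -0.004, 0.0008, 0, 0, 0, -1], [0, -0.004, 0.0005, 0, 0, 0, -1], [0, -0.003, 0.0003, 0, 0, 0, -1], [0, 0, 0, 0, 0, 0, -1]],
  ],
)

```text
clock: 18.4
eef_pos: [516.1, 166.3, 91.4]
tcp_rot: [-3.14, -0.9, -1.591]
contact_force: [0.5, 0.2, -0.0]
opening: 0.002
grasp_force: 0.0
```

Request:
send_rows(
  moves=[
    [[0, -0.001, 0, 0, 0, 0, -1], [0, 0, 0, 0, 0, 0, -1]],
  ],
)

```text
clock: 18.6
eef_pos: [516.1, 165.8, 91.3]
tcp_rot: [-3.14, -0.9, -1.59]
contact_force: [-0.4, 0.6, 0.2]
opening: 0.0
grasp_force: 0.2
```

Request:
send_rows(
  moves=[
    [[0, -0.001, 0, 0, 0, 0, -1], [0, 0, 0, 0, 0, 0, -1]],
  ],
)

```text
clock: 18.8
eef_pos: [516.1, 164.9, 91.3]
tcp_rot: [-3.14, -0.9, -1.59]
contact_force: [0.1, 1.3, 1.6]
opening: -0.002
grasp_force: 0.8
```

Request:
send_rows(
  moves=[
    [[0, -0.001, 0, 0, 0, 0, -1], [0, 0, 0, 0, 0, 0, -1]],
  ],
)

```text
clock: 19.0
eef_pos: [516.1, 163.9, 91.3]
tcp_rot: [-3.14, -0.9, -1.59]
contact_force: [-0.5, 1.7, 1.5]
opening: 0.002
grasp_force: 1.0
```

Request:
send_rows(
  moves=[
    [[0, -0.001, 0, 0, 0, 0, -1], [0, 0, 0, 0, 0, 0, -1]],
  ],
)

```text
clock: 19.2
eef_pos: [516.1, 162.8, 91.3]
tcp_rot: [-3.14, -0.9, -1.591]
contact_force: [-1.5, 2.4, 1.5]
opening: 0.003
grasp_force: 1.0
```

```bash
python3 e.py 1|egrep "^1|^260|^400"
```

```text
19.2 [516.1 162.8  91.3] [-1.5  2.4  1.5]
260 [(37, 23, 31, 180, 215, [], [575.0, -121.0]), (42, 30, 23, 221, 129, [], [574.0, -111.0]), (173, 25, 29, 142, 168, [], [559.0, 79.0]), (181, 29, 31, 169, 208, [], [558.0, 87.0]), (229, 24, 23, 235, 129, [1.54], [555.0, 129.0]), (282, 23, 11, 128, 97, [1.22], [552.0, 168.0]), (296, 11, -2, 96, 26, [1.15], [551.0, 177.0])]
400 [(60, 32, 25, 204, 137, [], [421.0, -73.0]), (216, 20, 24, 117, 236, [1.61], [453.0, 121.0]), (228, 25, 22, 232, 128, [1.53], [455.0, 130.0]), (282, 24, 12, 131, 101, [1.21], [461.0, 170.0]), (289, 11, -1, 100, 42, [1.17], [462.0, 174.0])]
```

Request:
send_rows(
  moves=[
    [[0, -0.001, 0, 0, 0, 0, -1], [0, 0, 0, 0, 0, 0, -1]],
  ],
)

```text
clock: 19.45
eef_pos: [516.1, 162.1, 91.3]
tcp_rot: [-3.139, -0.9, -1.591]
contact_force: [-0.3, 4.7, 1.4]
opening: -0.002
grasp_force: 1.8
```

Request:
send_rows(
  moves=[
    [[0, -0.0005, 0, 0, 0, 0, -1], [0, 0, 0, 0, 0, 0, -1]],
  ],
)

```text
clock: 19.65
eef_pos: [516.2, 162.0, 91.3]
tcp_rot: [-3.139, -0.899, -1.591]
contact_force: [-1.9, 6.6, 2.2]
opening: 0.0
grasp_force: 3.2
```

Request:
send_rows(
  moves=[
    [[0, -0.0005, 0, 0, 0, 0, -1], [0, 0, 0, 0, 0, 0, -1]],
  ],
)

```text
clock: 19.85
eef_pos: [516.2, 161.9, 91.3]
tcp_rot: [-3.139, -0.898, -1.591]
contact_force: [-2.3, 8.4, 3.4]
opening: 0.004
grasp_force: 4.3
```

The stop is reached at about 4 N/mm. I trim to 10 N and hold.

Request:
send_rows(
  moves=[
    [[0, -0.0004, 0, 0, 0, 0, -1], [0, 0, 0, 0, 0, 0, -1], [0, 0, 0, 0, 0, 0, -1]],
  ],
)

```text
clock: 20.15
eef_pos: [516.2, 161.9, 91.3]
tcp_rot: [-3.138, -0.898, -1.591]
contact_force: [-3.5, 9.9, 4.1]
opening: 0.002
grasp_force: 5.3
```

Request:
send_rows(
  moves=[
    [[0, 0, 0, 0, 0, 0, -1], [0, 0, 0, 0, 0, 0, -1], [0, 0, 0, 0, 0, 0, -1], [0, 0, 0, 0, 0, 0, -1], [0, 0, 0, 0, 0, 0, -1], [0, 0, 0, 0, 0, 0, -1], [0, 0, 0, 0, 0, 0, -1], [0, 0, 0, 0, 0, 0, -1], [0, 0, 0, 0, 0, 0, -1], [0, 0, 0, 0, 0, 0, -1]],
  ],
)

```text
clock: 21.15
eef_pos: [516.2, 161.9, 91.3]
tcp_rot: [-3.138, -0.898, -1.591]
contact_force: [-2.6, 10.5, 3.8]
opening: 0.001
grasp_force: 5.3
```

```bash
python3 e.py 1|egrep "^2|^260|^400"
```

```text
21.15 [516.2 161.9  91.3] [-2.6 10.5  3.8]
200 [(61, 26, 71, 175, 108, [], [636.0, -75.0]), (74, 73, 45, 107, 75, [], [631.0, -53.0]), (92, 34, 12, 82, 98, [], [626.0, -24.0]), (104, 12, 24, 105, 189, [], [623.0, -6.0]), (211, 32, 23, 188, 134, [1.68], [601.0, 113.0]), (221, 20, 26, 118, 231, [1.61], [599.0, 121.0]), (229, 27, 22, 230, 131, [1.55], [598.0, 128.0]), (247, 22, 24, 135, 180, [1.44], [595.0, 142.0])]
230 [(84, 31, 23, 193, 128, [], [598.0, -36.0]), (221, 18, 24, 102, 236, [1.61], [577.0, 122.0]), (229, 24, 23, 235, 132, [1.55], [576.0, 128.0]), (284, 24, 24, 132, 185, [1.23], [571.0, 168.0]), (291, 23, -2, 180, 43, [1.19], [570.0, 173.0])]
260 [(41, 27, 23, 200, 131, [], [575.0, -113.0]), (184, 29, 30, 173, 210, [], [558.0, 89.0]), (229, 24, 23, 236, 131, [1.55], [555.0, 129.0]), (284, 23, 12, 128, 97, [1.23], [552.0, 169.0]), (296, 11, -2, 96, 25, [1.16], [551.0, 176.0])]
400 [(59, 32, 23, 198, 129, [], [421.0, -75.0]), (218, 19, 25, 117, 233, [1.61], [454.0, 121.0]), (228, 25, 23, 233, 132, [1.54], [455.0, 130.0]), (283, 24, 11, 131, 100, [1.22], [462.0, 170.0]), (289, 11, -1, 100, 42, [1.19], [462.0, 173.0])]
```

Request:
send_rows(
  moves=[
    [[0, 0, 0, 0, 0, 0, -1], [0, 0, 0, 0, 0, 0, -1], [0, 0, 0, 0, 0, 0, -1], [0, 0.003, 0, 0, 0, 0, -1], [0, 0.015, 0.01, 0, 0, 0, -1], [0, 0.03, 0.03, 0, 0, 0, -1], [0, 0.01, 0.045, 0, 0, 0, -1], [0, 0, 0.045, 0, 0, 0, -1], [0.02, 0, 0.02, 0, 0, -0.14, -1], [0.025, -0.02, 0, 0, 0, -0.14, -1]],
  ],
)

```text
clock: 22.2
eef_pos: [561.6, 202.6, 246.1]
tcp_rot: [-3.134, -0.895, -1.875]
contact_force: [0.6, 1.0, -0.1]
opening: -0.001
grasp_force: 0.0
```

Request:
send_rows(
  moves=[
    [[0.025, -0.02, 0, 0, 0, -0.14, -1], [0.025, -0.02, 0, 0, 0, -0.14, -1], [0.02, -0.02, 0, 0, 0, -0.14, -1], [0, -0.02, 0, 0, 0, -0.14, -1], [0, -0.02, 0, 0, 0, -0.14, -1], [0, -0.02, 0, 0, 0, -0.14, -1], [0, -0.02, 0, 0, 0, -0.14, -1], [0, -0.02, 0, 0, 0, -0.14, -1], [0, -0.02, 0, 0, 0, -0.14, -1], [0, -0.02, 0, 0, 0, -0.14, -1]],
  ],
)

```text
clock: 23.2
eef_pos: [631.4, -2.0, 241.7]
tcp_rot: [-3.14, -0.901, 3.008]
contact_force: [0.4, -0.3, 0.0]
opening: -0.0
grasp_force: 0.0
```

Request:
send_rows(
  moves=[
    [[0, -0.02, 0, 0, 0, -0.14, -1], [0, -0.02, 0, 0, 0, -0.14, -1], [-0.01, -0.02, 0, 0, 0, -0.14, -1], [-0.02, -0.02, 0, 0, 0, -0.14, -1], [-0.025, -0.02, 0, 0, 0, -0.14, -1], [-0.025, -0.02, 0, 0, 0, -0.14, -1], [-0.025, -0.02, 0, 0, 0, -0.14, -1], [-0.01, -0.02, 0, 0, 0, -0.14, -1], [0, -0.02, 0, 0, 0, -0.14, -1], [0, 0, 0, 0, 0, 0, -1]],
  ],
)

```text
clock: 24.2
eef_pos: [514.5, -184.6, 242.2]
tcp_rot: [-3.139, -0.9, 1.745]
contact_force: [-1.0, 0.1, -0.1]
opening: 0.0
grasp_force: 0.0
```

```bash
python3 st.py
```

```text
24.2 [ 514.5 -184.6  242.2] d [-0.138  0.771 -0.622] x [-0.108  0.613  0.783] q [-0.69  0.61  1.48  0.55  1.78 -0.95] F [-1.   0.1 -0.1]
turn to target [2.000e-03 1.000e-03 2.952e+00]
turn to target [ 0.001 -0.001 -0.19 ]
```

Request:
send_rows(
  moves=[
    [[-0.003, 0.02, -0.02, 0, 0, -0.1, -1], [0, 0.03, -0.035, 0, 0, -0.09, -1], [0, 0.03, -0.04, 0, 0, 0, -1], [0, 0.005, -0.035, 0, 0, 0, -1], [0, 0, 0, 0, 0, 0, -1]],
  ],
)

```text
clock: 24.7
eef_pos: [511.3, -93.8, 108.6]
tcp_rot: [-3.132, -0.904, 1.561]
contact_force: [0.3, 0.6, 0.6]
opening: -0.001
grasp_force: 0.0
```

```bash
python3 st.py; python3 e.py -1
```

```text
24.7 [511.3 -93.8 108.6] d [-0.002  0.786 -0.619] x [0.006 0.619 0.786] q [-0.63  0.67  1.75  0.69  1.41 -1.  ] F [0.3 0.6 0.6]
turn to target [ 0.01  -0.006  3.13 ]
turn to target [-0.004 -0.006 -0.012]
24.7 [511.3 -93.8 108.6] [0.3 0.6 0.6]
200 [(22, -53, -58, 40, 56, [], [355.0, 262.0]), (27, -64, 19, 49, 151, [], [358.0, 249.0]), (88, 18, -11, 140, 85, [], [384.0, 123.0]), (148, -7, -15, 50, 102, [1.2], [402.0, 35.0]), (158, -14, 18, 95, 151, [1.11], [404.0, 23.0])]
230 [(23, -54, -116, 41, 88, [], [396.0, 258.0]), (30, -114, 19, 87, 149, [], [398.0, 241.0]), (111, 31, 19, 188, 136, [1.58], [422.0, 86.0]), (130, 20, -15, 158, 102, [1.37], [426.0, 58.0]), (138, -15, 19, 95, 155, [1.29], [428.0, 48.0]), (290, 20, -1, 160, 38, [], [450.0, -98.0])]
260 [(110, 22, 19, 122, 106, [1.6], [452.0, 87.0]), (177, 20, 36, 111, 208, [0.95], [461.0, 1.0]), (242, 35, 12, 191, 90, [0.33], [467.0, -62.0]), (285, 10, 22, 86, 165, [], [470.0, -95.0]), (296, 21, -2, 164, 37, [], [471.0, -102.0])]
380 [(110, 13, 35, 79, 186, [1.58], [574.0, 86.0]), (115, 37, 18, 199, 102, [1.52], [574.0, 78.0]), (180, 19, 37, 110, 209, [0.92], [564.0, -4.0]), (243, 35, 21, 185, 159, [0.31], [557.0, -63.0]), (290, 20, -1, 158, 37, [], [553.0, -99.0])]
400 [(98, 33, 23, 173, 128, [1.77], [597.0, 104.0]), (243, 35, 20, 189, 155, [0.31], [572.0, -63.0]), (289, 20, -1, 158, 36, [], [567.0, -98.0])]
420 [(298, 20, 1, 159, 48, [], [580.0, -104.0])]
```

Request:
send_rows(
  moves=[
    [[0, 0, -0.03, 0, -0.006, -0.01, -1], [0, 0, -0.027, 0, 0, 0, -1], [0, 0, -0.014, 0, 0, 0, -1], [0, 0, 0, 0, 0, 0, -1], [0, 0.012, 0, 0, 0, 0, -1], [0, 0.012, 0, 0, 0, 0, -1], [0, 0.011, 0, 0, 0, 0, -1], [0, 0, 0, 0, 0, 0, -1]],
  ],
)

```text
clock: 25.55
eef_pos: [512.8, -59.6, 41.2]
tcp_rot: [3.134, -0.901, 1.562]
contact_force: [0.5, -0.2, -0.3]
opening: 0.001
grasp_force: 0.0
```

```bash
python3 st.py; python3 e.py -1|egrep "^260|^380"
```

```text
25.55 [512.8 -59.6  41.2] d [ 0.015  0.784 -0.621] x [0.005 0.621 0.784] q [-0.59  0.75  1.81  0.76  1.28 -1.08] F [ 0.5 -0.2 -0.3]
turn to target [ 7.000e-03  1.000e-03 -3.141e+00]
turn to target [-0.001  0.005  0.001]
260 [(22, 19, 38, 105, 198, [], [463.0, 160.0]), (127, 40, 33, 189, 173, [1.02], [475.0, 25.0]), (131, 35, 38, 164, 206, [1.0], [475.0, 21.0]), (242, 37, 24, 206, 127, [0.36], [482.0, -60.0]), (249, 23, 9, 126, 81, [0.3], [482.0, -64.0]), (296, 10, -1, 80, 33, [], [484.0, -88.0])]
380 [(112, 26, 19, 138, 103, [1.09], [557.0, 39.0]), (154, 20, 38, 106, 202, [0.87], [552.0, -0.0]), (242, 38, 22, 200, 125, [0.34], [545.0, -61.0]), (249, 23, 9, 124, 79, [0.29], [544.0, -65.0]), (290, 9, -1, 76, 34, [], [541.0, -86.0])]
```

Request:
send_rows(
  moves=[
    [[0, 0.0013, 0.005, 0, 0, 0, -1], [0, 0.0015, 0.005, 0, 0, 0, -1], [0, 0.0017, 0.005, 0, 0, 0, -1], [0, 0.0027, 0.0048, 0, 0, 0, -1], [0, 0.003, 0.0047, 0, 0, 0, -1], [0, 0.003, 0.0045, 0, 0, 0, -1], [0, 0, 0, 0, 0, 0, -1]],
  ],
)

```text
clock: 26.3
eef_pos: [513.2, -47.9, 70.1]
tcp_rot: [3.133, -0.9, 1.561]
contact_force: [0.4, 1.0, 0.1]
opening: -0.003
grasp_force: 0.0
```

```bash
python3 e.py -1|egrep "^2[0-9]\.|^260|^380"
```

```text
26.3 [513.2 -47.9  70.1] [0.4 1.  0.1]
260 [(59, 21, 32, 115, 220, [], [461.0, 160.0]), (177, 34, 27, 200, 150, [1.12], [473.0, 17.0]), (190, 23, 36, 128, 210, [1.04], [474.0, 5.0]), (194, 35, 35, 207, 188, [1.02], [474.0, 2.0]), (246, 34, 10, 189, 88, [0.7], [477.0, -37.0]), (296, 11, -1, 90, 39, [0.3], [480.0, -68.0])]
380 [(195, 21, 37, 118, 195, [1.0], [556.0, -0.0]), (246, 36, 22, 191, 168, [0.69], [551.0, -38.0]), (264, 18, 22, 142, 169, [0.57], [550.0, -50.0]), (290, 18, -1, 149, 40, [0.34], [548.0, -65.0])]
```

Request:
send_rows(
  moves=[
    [[0, 0.004, 0.0037, 0, 0, 0, -1], [0, 0.004, 0.0037, 0, 0, 0, -1], [0, 0.0037, 0.0026, 0, 0, 0, -1], [0, 0.0037, 0.0026, 0, 0, 0, -1], [0, 0.0038, 0.002, 0, 0, 0, -1], [0, 0.0038, 0.002, 0, 0, 0, -1], [0, 0.004, 0.0015, 0, 0, 0, -1], [0, 0.004, 0.0014, 0, 0, 0, -1], [0, 0, 0, 0, 0, 0, -1]],
  ],
)

```text
clock: 27.25
eef_pos: [512.9, -16.5, 89.0]
tcp_rot: [3.134, -0.901, 1.561]
contact_force: [-0.0, -0.1, 0.5]
opening: 0.001
grasp_force: 0.0
```

Request:
send_rows(
  moves=[
    [[0, 0.004, 0.001, 0, 0, 0, -1], [0, 0.004, 0.0008, 0, 0, 0, -1], [0, 0.004, 0.0005, 0, 0, 0, -1], [0, 0.003, 0.0003, 0, 0, 0, -1], [0, 0, 0, 0, 0, 0, -1]],
  ],
)

```text
clock: 27.75
eef_pos: [512.9, -1.7, 91.5]
tcp_rot: [3.134, -0.901, 1.56]
contact_force: [0.2, 0.0, -0.3]
opening: -0.0
grasp_force: 0.0
```

```bash
python3 e.py -1|egrep "^2[0-9]\.|^260|^380"
```

```text
27.75 [512.9  -1.7  91.5] [ 0.2  0.  -0.3]
260 [(23, 23, 31, 186, 208, [], [449.0, 314.0]), (27, 30, 20, 212, 119, [], [449.0, 305.0]), (34, 22, 21, 128, 119, [], [451.0, 289.0]), (109, 23, 23, 132, 238, [], [461.0, 160.0]), (231, 23, 21, 237, 120, [1.49], [472.0, 31.0]), (275, 21, 12, 118, 100, [1.23], [475.0, -2.0]), (296, 11, -2, 98, 45, [1.12], [476.0, -15.0])]
380 [(24, 22, 32, 180, 192, [], [593.0, 310.0]), (28, 29, 20, 220, 115, [], [592.0, 301.0]), (34, 20, 34, 115, 195, [], [591.0, 288.0]), (39, 35, 21, 202, 120, [], [589.0, 277.0]), (221, 26, 22, 145, 240, [1.54], [559.0, 38.0]), (231, 23, 21, 238, 122, [1.48], [557.0, 30.0]), (275, 21, 12, 122, 105, [1.22], [553.0, -3.0]), (290, 12, -1, 98, 45, [1.14], [552.0, -13.0])]
```

Request:
send_rows(
  moves=[
    [[0, 0.001, 0, 0, 0, 0, -1], [0, 0.001, 0, 0, 0, 0, -1], [0, 0.001, 0, 0, 0, 0, -1], [0, 0, 0, 0, 0, 0, -1]],
  ],
)

```text
clock: 28.2
eef_pos: [513.0, 0.7, 91.4]
tcp_rot: [3.134, -0.9, 1.56]
contact_force: [-1.0, -1.3, 1.2]
opening: 0.002
grasp_force: 0.7
```

Request:
send_rows(
  moves=[
    [[0, 0.001, 0, 0, 0, 0, -1], [0, 0, 0, 0, 0, 0, -1]],
  ],
)

```text
clock: 28.4
eef_pos: [513.1, 1.7, 91.4]
tcp_rot: [3.134, -0.9, 1.56]
contact_force: [-0.6, -2.5, 1.0]
opening: -0.003
grasp_force: 0.9
```

Request:
send_rows(
  moves=[
    [[0, 0.0005, 0, 0, 0, 0, -1], [0, 0, 0, 0, 0, 0, -1]],
  ],
)

```text
clock: 28.6
eef_pos: [513.1, 2.2, 91.4]
tcp_rot: [3.134, -0.9, 1.56]
contact_force: [-1.4, -2.0, 1.6]
opening: -0.001
grasp_force: 1.0
```

Request:
send_rows(
  moves=[
    [[0, 0.0007, 0, 0, 0, 0, -1], [0, 0, 0, 0, 0, 0, -1]],
  ],
)

```text
clock: 28.8
eef_pos: [513.1, 3.0, 91.4]
tcp_rot: [3.134, -0.9, 1.56]
contact_force: [0.2, -2.0, 1.8]
opening: 0.005
grasp_force: 1.0
```

Request:
send_rows(
  moves=[
    [[0, 0.0007, 0, 0, 0, 0, -1], [0, 0, 0, 0, 0, 0, -1]],
  ],
)

```text
clock: 29.0
eef_pos: [513.1, 3.7, 91.4]
tcp_rot: [3.134, -0.9, 1.56]
contact_force: [-1.7, -2.1, 1.0]
opening: -0.002
grasp_force: 1.0
```

Request:
send_rows(
  moves=[
    [[0, 0.0005, 0, 0, 0, 0, -1], [0, 0, 0, 0, 0, 0, -1]],
  ],
)

```text
clock: 29.2
eef_pos: [513.1, 3.9, 91.4]
tcp_rot: [3.134, -0.9, 1.56]
contact_force: [-2.0, -3.5, 1.4]
opening: 0.0
grasp_force: 1.9
```

Request:
send_rows(
  moves=[
    [[0, 0.0005, 0, 0, 0, 0, -1], [0, 0.0005, 0, 0, 0, 0, -1], [0, 0, 0, 0, 0, 0, -1]],
  ],
)

```text
clock: 29.5
eef_pos: [513.2, 4.1, 91.4]
tcp_rot: [3.133, -0.899, 1.561]
contact_force: [-3.5, -11.0, 4.2]
opening: -0.001
grasp_force: 5.2
```

Request:
send_rows(
  moves=[
    [[0, 0.0005, 0, 0, 0, 0, -1], [0, 0, 0, 0, 0, 0, -1], [0, 0, 0, 0, 0, 0, -1]],
  ],
)

```text
clock: 29.8
eef_pos: [513.3, 4.2, 91.3]
tcp_rot: [3.132, -0.898, 1.561]
contact_force: [-5.4, -13.1, 5.9]
opening: 0.001
grasp_force: 6.8
```

Request:
send_rows(
  moves=[
    [[0, -0.0006, 0, 0, 0, 0, -1], [0, 0, 0, 0, 0, 0, -1], [0, 0, 0, 0, 0, 0, -1]],
  ],
)

```text
clock: 30.1
eef_pos: [513.2, 4.1, 91.4]
tcp_rot: [3.133, -0.899, 1.561]
contact_force: [-3.0, -9.8, 3.6]
opening: -0.001
grasp_force: 4.8
```

Request:
send_rows(
  moves=[
    [[0, 0, 0, 0, 0, 0, -1], [0, 0, 0, 0, 0, 0, -1], [0, 0, 0, 0, 0, 0, -1], [0, 0, 0, 0, 0, 0, -1], [0, 0, 0, 0, 0, 0, -1], [0, 0, 0, 0, 0, 0, -1], [0, 0, 0, 0, 0, 0, -1], [0, 0, 0, 0, 0, 0, -1], [0, 0, 0, 0, 0, 0, -1], [0, 0, 0, 0, 0, 0, -1]],
  ],
)

```text
clock: 31.1
eef_pos: [513.2, 4.1, 91.3]
tcp_rot: [3.133, -0.899, 1.561]
contact_force: [-4.0, -9.8, 4.5]
opening: -0.0
grasp_force: 4.8
```

Request:
send_rows(
  moves=[
    [[0, 0, 0, 0, 0, 0, -1], [0, 0, 0, 0, 0, 0, -1], [0, -0.003, 0, 0, 0, 0, -1], [0, -0.015, 0.01, 0, 0, 0, -1], [0, -0.03, 0.03, 0, 0, 0, -1], [0, -0.02, 0.045, 0, 0, 0, -1], [0, -0.03, 0.035, 0, 0, 0, -1], [-0.01, -0.04, 0.02, 0, 0, 0, -1], [-0.01, -0.045, 0, 0, 0, 0, -1], [-0.01, -0.045, 0, 0, 0, 0, -1]],
  ],
)

```text
clock: 32.1
eef_pos: [482.5, -225.5, 233.1]
tcp_rot: [3.132, -0.898, 1.562]
contact_force: [0.4, -0.5, -0.6]
opening: 0.002
grasp_force: 0.0
```

```bash
python3 st.py|head -1; python3 shot.py scene 250 410 150 270 s9
```

```text
32.1 [ 482.5 -225.5  233.1] d [ 0.017  0.782 -0.623] x [0.006 0.623 0.782] q [-0.82  0.57  1.56  0.59  1.71 -0.94] F [ 0.4 -0.5 -0.6]
5.0 [ 482.52432916 -225.46752571  233.14824585] [ 3.13180828 -0.89826454  1.56194195] [ 0.39110565 -0.46644966 -0.57503275]
```

View pics/s9.png

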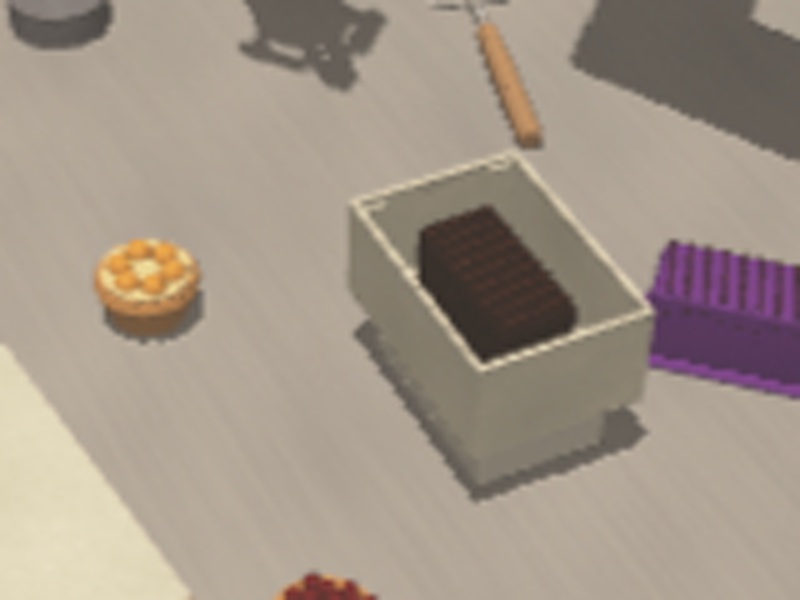

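The picture shows the carton closed square on all four sides, with corners at (350,203), (515,152), (652,312) and (482,368). The cake sits in the middle, the neighbours are undisturbed and the arm is clear, so I hand it in.

```bash
python3 -c "
from rig import sign_off
print(sign_off())"
```

```text
the job is handed in; nothing more can be done
None
```

The carton is erected and handed in at 32 s: the far wall stands at about 89.6°, then the left and right ends were each folded up and held at about 10 N for over a second (the right end read about 13 N for a moment before I eased it), with the cake and the neighbours undisturbed in the last picture.

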